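# Glaze a workshop lamp: seat the glass and lock its retaining ring

### The arm

A 7-joint arm with a two-finger parallel gripper is mounted at the origin on the work surface. World frame = base frame: x ahead of the robot, y to its left, z up, the work surface at z = 0. Lengths are in m, angles in rad, forces in N, time in s.
With the tool pointing down it reaches from about 0.4 to 0.875 m from the base axis. Payload 4.4 kg.
Tool frame: the origin (TCP) lies midway between the tips of the shut fingers; the grasp point (between the pads) lies 19 mm behind it; z points along the fingers, y is the line along which they close (so a half turn about z gives the same grasp; the last joint's range is limited). The gripper opens to 85 mm and grips with 20 to 120 N. Pads are 22 mm wide; open, the fingers measure 114 mm over their backs; the gripper's body (76 mm by 85 mm) begins 54 mm behind the grasp point. The pads swing forward as they close: fully open they stand 13 mm farther back than shut.
Start: joints at [-1.204, 0.628, 0.038, 1.517, -0.027, 0.996, -0.02], TCP at [0.273, 0.59, 0.231] pointing down, gripper open.
Joint ranges: [-3.06, 3.06], [-0.37, 2.12], [-1.25, 1.32], [0.18, 2.47], [-1.1, 4.24], [0.23, 1.98], [-2.94, 2.94]. Speed limits (rad/s): [2.57, 2.57, 3.14, 3.14, 3.14, 3.14, 3.14].

### API

Orientations are given as a unit quaternion [x, y, z, w].
In Python, from station import ctrl gives the robot as it stands.
- The arm moves only by the tool carry_out, never from a script. Its argument "steps" is a list of rows, each an object with "gripper": the finger opening in m, from 0 to 0.0854; "dp": the shift along the tool's x, y, z in m, a list of three; "roll": the turn about the tool's z in rad. In form: [{"gripper": gripper, "dp": [x, y, z], "roll": roll}, ...]. A call has exactly 10 rows; each row is the pose to reach, as a shift and turn from the pose commanded when the call began, along the tool's axes at that moment; what a row does not reach only later rows make up. A row lasts 1/12 s, in which the tool goes at most 41.7 mm and 7.16 degrees, less where a joint would pass 70% of its speed; a pose out of reach is approached as far as the arm can. A call with a gripper value outside its range is refused whole. The fingers move at their own pace and stop on an object; "force" is the grip in N (left out, the last holds). Time passes only in rows, so rows that repeat a pose let the fingers close, or fill a call up. It gives the time, the measured TCP pose, the force, the opening and the grip force at its end, in the units of the state.
- ctrl.read_state(): the state, without advancing time (a new reading comes with each control period).
- ctrl.get_image(name): name is "scene" or "top" or "wrist"; returns the picture (420x560x3 uint8, red, green, blue); there is no depth.
- ctrl.camera_info(name): a dict with "fx", "fy", "cx", "cy" (pixels), "dist_coeffs" ([k1, k2, p1, p2, k3] as OpenCV has them; the pictures are not rectified), "R" (3x3) and "t" (3): a world point X has camera coordinates R X + t. Camera axes: x right, y down, z forward; pixel columns grow to the right and rows downward; lengths in m; the calibration is good to about 2 mm. A picture is of the moment at which its call begins: read the wrist's pose just before it. camera_info takes no time and is no camera call; for the wrist camera it gives the pose at the moment of the call.
- ctrl.finish_job(): hands the job in; it is judged then, once.
Trained networks look in the newest picture that a camera, given by its name, has taken for a name from the list of things; names that differ only in an ending like _2 or _b are one class to them, and where a whole thing is asked for, a point or a joint stands for the part that bears it (a point fixed in the world has none). Each returns a list of dicts, best first, with "score" (0 to 1); they miss things now and then, are a little off and sometimes report something else, mostly with a low value. They report only what shows in the picture. A call takes as long as a camera call. They do not tell look-alikes from the thing itself.
- ctrl.search_frame(camera, name): "position" ([row, column] in pixels, amid what is visible of it).
- ctrl.cut_out(camera, name): "pixels" (420x560 bool, what is visible of it) and "position" ([row, column] in pixels, amid what is visible of it).
The state is a dict: "clock": time; "joints": joint angles; "qvel": joint speeds; "tau": joint torques, N m; "tool_pos": TCP position; "ee_rot": TCP orientation; "wrist_force": force on the tool from outside, world axes, zero at the start; "moment": the same for the moment, N m; "gripper_width": finger opening in m; "grasp_force": force on a finger pad.
Only numpy, scipy, OpenCV 4.12 (cv2) and the standard library are available. Lean on these libraries where they do the work, as an engineer would, in place of code of your own. Each camera call takes 0.05 s, during which the arm holds its last target. There are 200 camera calls.

### The job

Fit the small flanged glass into the tilted lamp head: lower it gently into the cell, flange down, until it sits flat on the seat and let go. Then put the lugged black retaining ring over it, lugs down through the two gaps in the cell's rim, until it rests on the glass flange, and screw it clockwise until it is snug against its stop. Leave the ring locked with the lamp clear of the gripper, and do not push the other things on the bench about.

Things in the scene. Friction and masses are not known exactly. Their poses are not given: they have to be found in the camera images.
- head: Aluminium lamp head: a round open cell 76 mm across, fixed in a steel yoke bolted down. Origin: centre of the flat seat for the glass, about 100 mm above the bench. z: the cell's axis, out of its mouth, leaning 30 degrees from vertical towards the robot's side (lamp yaw within 0.35 rad); x: away from the robot and upward; y: level. Angles here are counter-clockwise about z from x, seen from the mouth.
- mouth (a point): Centre of the cell's mouth, 18.5 mm along z from the seat, level with the rim (the head's highest part, outer radius 38 mm; nothing stands above it). Below, the bore has radius 27.5 mm, which clears the glass flange by 1.5 mm, down to the seat. The head's axes.
- gap (a point): Middle of one of two opposite gaps in the rim, at radius 31 mm, +70 degrees from the head's x (the other at -110). In the gaps the bore widens to radius 34 mm from 5 mm above the seat upward, for 27 degrees either side of the middle. The ring's lugs enter here.
- stop (a point): Where one lug ends when snug: on the head's +x side, 9 mm above the seat, radius 31 mm (the other lug opposite). From each gap a channel runs clockwise, seen from the mouth, under a lip whose underside slopes from 15.4 down to 12.6 mm above the seat, to a hard stop. So the ring turns 70 degrees clockwise from the middle of the gaps.
- glass_mid (a point): Small clear glass, standing flange down on the bench: flange 52 mm diameter, 6 mm thick; above it a cylinder 34 mm in diameter up to 48 mm, a rounded crown to 60 mm. 0.09 kg. Point on its axis (z), 30 mm above its underside; seated, it is at z = 30 mm in the head's frame. Hold it by the cylinder, fingertips 21 mm or more above its underside, to clear the rim.
- ring_mid (a point): Black plastic tube 48 mm outside, 41 inside, 38 high, lying lugs down: two lugs at its lower end, on its +x and -x sides, to radius 31 mm, 14 wide, 6 thick. 0.07 kg. Point on its axis (z), 19 mm above its underside; resting on the seated glass it is at z = 25 mm in the head's frame. Hold it across the tube, fingertips 15 mm or more above its underside, to clear the rim.
- bell: Bystander: a larger bell glass, flange 86 mm diameter, 107 mm high. Origin under its centre.
- spacer: Bystander: flat smooth black ring without lugs, 60 mm outside, 10 mm high. Origin under its centre.
- holder: Bystander: white ceramic lampholder, 42 mm diameter, 50 mm high. Origin under its centre.
- terminal: Bystander: white terminal block, 22 x 50 mm, 22 mm high. Origin under its centre.
- driver: Bystander: screwdriver lying on the bench.
- pliers: Bystander: pliers lying on the bench, 165 mm long.
Things that resemble listed ones, but are neither listed nor needed, are in the scene too. What is shaped like the part that bears glass_mid but yellow is not meant.

How it is judged:
By the outcome, as a careful person would: the job done as asked, in the order asked, and still so for the second after the job is handed in, with the robot touching nothing.
It also fails if it takes over 67 s, if anything falls off the work surface, if the arm or the gripper's body presses on something with over 40 N, if the wrist force passes 120 N, or if a joint passes its speed limit or range.

## Working session

There is one attempt and no reset: what is moved stays moved. The work goes in short steps, Python scripts to look and compute and a tool call to move; the robot and the scene stay as the last step left them, time stands still between calls to the robot, and variables do not carry over. Pictures are saved under pics/ and viewed, at most 10 in all, crops included, and the job is handed in when it is done.

Besides the shell and the picture viewer there is one more tool, called as a command line: name --argument value ..., lists and objects as JSON in quotes. carry_out: Moves the arm, as the interface text tells. Its arguments: {"type":"object","properties":{"steps":{"type":"array"},"force":{"type":"number"}},"required":["steps"]}

```bash
ls; mkdir -p pics; cat > h.py <<'E'
import numpy as np, cv2
from station import ctrl
from scipy.spatial.transform import Rotation as Rn
def ci(n):
    c=ctrl.camera_info(n); K=np.array([[c['fx'],0,c['cx']],[0,c['fy'],c['cy']],[0,0,1.]])
    return K,np.array(c['dist_coeffs'],float),np.array(c['R']),np.array(c['t'])
def save(n,f):
    im=ctrl.get_image(n); cv2.imwrite('pics/'+f,im[:,:,::-1]); return im
def ray(C,rc):
    K,d,R,t=C; u=cv2.undistortPoints(np.array([[[rc[1],rc[0]]]],float),K,d)[0,0]
    return -R.T@t, R.T@np.array([u[0],u[1],1.])
def onplane(C,rc,z):
    o,v=ray(C,rc); return o+v*(z-o[2])/v[2]
def proj(C,X):
    K,d,R,t=C; p=cv2.projectPoints(np.atleast_2d(X).astype(float),cv2.Rodrigues(R)[0],t,K,d)[0][:,0]; return p[:,::-1]
E
python3 - <<'E'
from h import *
a=save('scene','s0.png'); b=save('top','t0.png')
cv2.imwrite('pics/st0.png',cv2.resize(np.vstack([a,b])[:,:,::-1],None,fx=.71,fy=.71))
for n in ('scene','top'):
    K,d,R,t=ci(n); print(n,K[0,0],-R.T@t)
    for k in ('head','mouth','gap','stop','glass_mid','ring_mid','bell','spacer'):
        print(k,[(round(r['score'],2),np.round(r['position']).tolist(), np.round(onplane((K,d,R,t),r['position'],.03)[:2],3).tolist()) for r in ctrl.search_frame(n,k)][:4])
E
```

```text
pics
scene 444.220997452201 [ 1.18629178 -0.53176928  0.75809305]
head [(0.59, [219.0, 319.0], [0.583, 0.122])]
mouth [(0.9, [220.0, 316.0], [0.581, 0.114])]
gap [(0.82, [222.0, 316.0], [0.585, 0.108]), (0.54, [335.0, 237.0], [0.726, -0.249])]
stop [(0.72, [220.0, 316.0], [0.579, 0.115])]
glass_mid [(0.7, [175.0, 337.0], [0.477, 0.307]), (0.65, [177.0, 300.0], [0.407, 0.22]), (0.65, [214.0, 345.0], [0.614, 0.19]), (0.58, [190.0, 326.0], [0.508, 0.228])]
ring_mid [(0.95, [260.0, 166.0], [0.448, -0.245])]
bell [(0.82, [217.0, 411.0], [0.737, 0.304])]
spacer []
top 389.7965279871325 [0.44277359 0.01316134 1.02679654]
head [(0.91, [188.0, 263.0], [0.641, 0.063])]
mouth [(0.61, [188.0, 265.0], [0.642, 0.058]), (0.24, [155.0, 380.0], [0.729, -0.246])]
gap [(0.91, [187.0, 264.0], [0.643, 0.06])]
stop [(0.82, [190.0, 260.0], [0.635, 0.07])]
glass_mid [(0.72, [201.0, 208.0], [0.607, 0.204]), (0.7, [259.0, 161.0], [0.457, 0.318]), (0.63, [281.0, 193.0], [0.404, 0.236]), (0.53, [244.0, 196.0], [0.495, 0.231])]
ring_mid [(0.58, [259.0, 375.0], [0.458, -0.222])]
bell [(0.87, [150.0, 168.0], [0.742, 0.313])]
spacer [(0.68, [278.0, 252.0], [0.41, 0.088])]
```

View pics/st0.png

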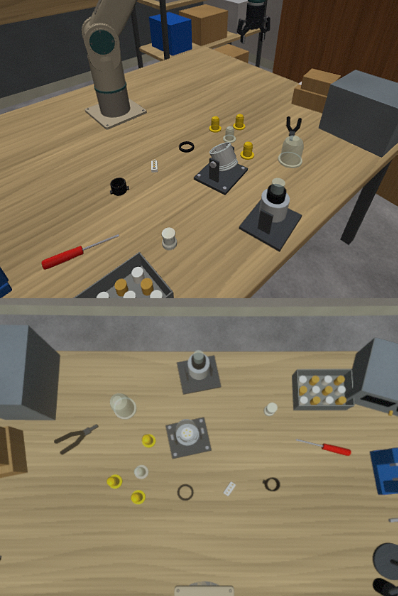

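The picture shows the clear glass at top (244,196) / scene (190,326) among three yellow look-alikes: top (201,208), (259,161) and (281,193). The empty lamp head is at top (188,263); a second, already fitted lamp stands behind it. The lugged ring is at top (259,375) and the smooth spacer at (278,252). The clear glass, the open cell and the lugged ring fit the description. I'll confirm them in one crop.

```bash
python3 - <<'E'
from h import *
a=cv2.imread('pics/s0.png'); b=cv2.imread('pics/t0.png')
cr=lambda im,r,c,h=50,w=65: cv2.resize(im[r-h:r+h,c-w:c+w],(390,300),interpolation=cv2.INTER_CUBIC)
cv2.imwrite('pics/c1.png',np.vstack([np.hstack([cr(a,205,325),cr(b,190,262,40,52)]),np.hstack([cr(a,260,166,25,32),cr(b,258,375,25,32)])]))
Cs,Ct=ci('scene'),ci('top')
def tri(p,q):
    o1,v1=ray(Cs,p);o2,v2=ray(Ct,q)
    s=np.linalg.lstsq(np.c_[v1,-v2],o2-o1,rcond=None)[0];A=o1+s[0]*v1;B=o2+s[1]*v2
    return np.round((A+B)/2,4),np.linalg.norm(A-B)
def get(k,near_s,near_t):
    P=[]
    for n,ne in(('scene',near_s),('top',near_t)):
        r=ctrl.search_frame(n,k); 
        P.append(min(r,key=lambda x:np.hypot(*(np.array(x['position'])-ne)))['position'])
    return tri(*P)
for k,s,t in(('glass_mid',(190,326),(244,196)),('ring_mid',(260,166),(259,375)),('mouth',(220,316),(188,265)),('gap',(220,316),(188,265)),('stop',(220,316),(188,265))): print(k,get(k,s,t))
s=ctrl.read_state();print(s['tool_pos'],s['ee_rot'],s['clock'],s['gripper_width'])
c=ci('wrist');print(c, -c[2].T@c[3])
E
```

```text
glass_mid (array([0.4972, 0.2358, 0.0203]), np.float64(0.0055164799979764475))
ring_mid (array([ 0.4519, -0.2336,  0.0249]), np.float64(0.0246022662908433))
mouth (array([0.6312, 0.0567, 0.0922]), np.float64(0.004560160002177684))
gap (array([0.6318, 0.0577, 0.0869]), np.float64(0.0007971035562950593))
stop (array([0.6241, 0.0668, 0.0843]), np.float64(0.0005596177859711789))
[0.27263256 0.59010089 0.23133824] [ 2.14742973e-01  9.76670596e-01  4.83986959e-05 -7.74306462e-06] 1.4 0.0858144753595714
(array([[330.24201634,   0.        , 281.72356867],
       [  0.        , 330.24201634, 211.92831467],
       [  0.        ,   0.        ,   1.        ]]), array([-0.04599553,  0.        ,  0.        ,  0.        ,  0.        ]), array([[ 4.19948982e-01,  9.07547308e-01, -8.58350241e-04],
       [ 8.69348852e-01, -4.02001560e-01,  2.87449683e-01],
       [ 2.60529128e-01, -1.21460408e-01, -9.57795355e-01]]), array([-0.64935487, -0.03657424,  0.37943157])) [0.20563872 0.62070328 0.37337368]
```

View pics/c1.png

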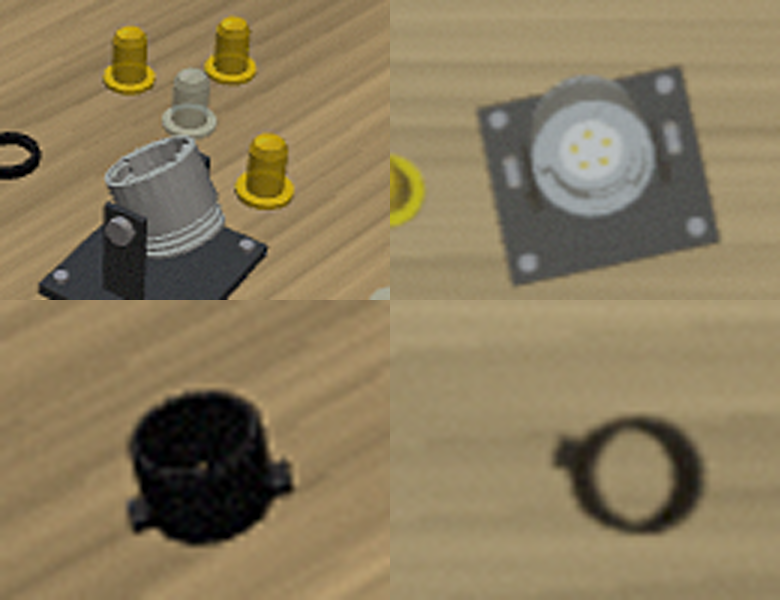

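The crop confirms it: the clear glass with its flange stands between the yellow ones, the open cell has LEDs and rim gaps, and the black ring has two lugs.

The moves only offer shift and roll, but the cell is tilted. I'll check the interface's own documentation before I plan the fit.

carry_out --steps '[{"gripper":0.0854,"dp":[-0.035,-0.022,0.0],"roll":0},{"gripper":0.0854,"dp":[-0.06,-0.045,0.0],"roll":0},{"gripper":0.0854,"dp":[-0.09,-0.067,0],"roll":0},{"gripper":0.0854,"dp":[-0.12,-0.09,0],"roll":0},{"gripper":0.0854,"dp":[-0.15,-0.112,0],"roll":0},{"gripper":0.0854,"dp":[-0.18,-0.135,0],"roll":0},{"gripper":0.0854,"dp":[-0.21,-0.157,0],"roll":0},{"gripper":0.0854,"dp":[-0.24,-0.18,0],"roll":0},{"gripper":0.0854,"dp":[-0.27,-0.2,0],"roll":0},{"gripper":0.0854,"dp":[-0.3,-0.22,0],"roll":0}]'

```text
clock: 2.23
tool_pos: [0.4533, 0.2629, 0.2316]
ee_rot: [0.215, 0.977, 0.0, 0.0]
wrist_force: [0.6, 0.9, 0.0]
gripper_width: 0.0855
grasp_force: 0.0
```

```bash
cat >> h.py <<'E'
def axes():
    s=ctrl.read_state(); return s,np.array(s['tool_pos']),Rn.from_quat(s['ee_rot']).as_matrix()
E
python3 - <<'E'
from h import *
s,p,R=axes(); im=save('wrist','w1.png'); C=ci('wrist')
rs=ctrl.cut_out('wrist','glass_mid')
for r in rs:
    m=r['pixels']; X=onplane(C,r['position'],.03); rr=np.nonzero(m)
    print(round(r['score'],2),np.round(r['position']),np.round(X,4),m.sum(),im[m].mean(0).round(), 'tool',np.round(R.T@(X-p),4))
    # bottom half: flange outline points -> fit using z=0 / 3mm silhouettes
np.set_printoptions(suppress=True)
Y=[]
for r in ctrl.search_frame('wrist','head')+ctrl.search_frame('wrist','mouth'): print('h/m',r['score'],r['position'],onplane(C,r['position'],.116))
print(R.round(3).tolist())
E
```

```text
0.95 [148. 242.] [0.4054 0.2321 0.03  ] 1688 [182. 166.  67.] tool [ 0.0306 -0.0481  0.2016]
0.91 [315. 297.] [0.6109 0.2009 0.03  ] 1599 [173. 156.  63.] tool [-0.1689  0.0098  0.2017]
0.82 [226. 270.] [0.4948 0.2216 0.03  ] 1682 [162. 165. 147.] tool [-0.0549 -0.0201  0.2016]
0.73 [162. 337.] [0.4614 0.3155 0.03  ] 1739 [180. 164.  66.] tool [0.0149 0.0511 0.2016]
h/m 0.7 [372.7, 194.9] [0.57387966 0.10438577 0.116     ]
h/m 0.67 [370.2, 192.4] [0.57021209 0.10371028 0.116     ]
[[-0.908, 0.419, 0.0], [0.419, 0.908, 0.0], [-0.0, 0.0, -1.0]]
```

View pics/w1.png

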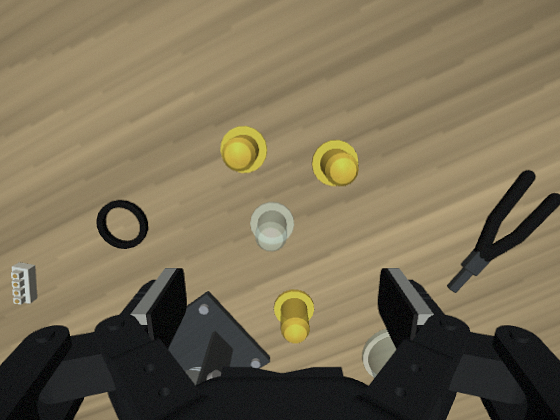

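The clear glass is the one at (226,270): flange ellipse centred near (223,272), crown near (236,270). The yellow ones surround it.

```bash
python3 - <<'E'
from h import *
np.set_printoptions(suppress=True,precision=4)
s,p,R=axes(); C=ci('wrist')
for rc,z in (((224,272),.004),((236,270.5),.058)):
    X=onplane(C,rc,z); print(X,R.T@(X-p))
Cs,Ct=ci('scene'),ci('top')
for X in ([.495,.2216],[.497,.236]):
  for z in (0,.06): print(X,z,'top',proj(Ct,[*X,z]),'scene',proj(Cs,[*X,z]))
for n in('scene','top'):
  r=[r for r in ctrl.cut_out(n,'glass_mid')]
  im=ctrl.get_image(n)
  for q in r:
    m=q['pixels'];a=np.nonzero(m)
    print(n,np.round(q['position']),im[m].mean(0).round(),[a[0].min(),a[0].max(),a[1].min(),a[1].max()])
E
```

```text
[0.4956 0.2306 0.004 ] [-0.0522 -0.0122  0.2275]
[0.4906 0.2329 0.058 ] [-0.0467 -0.0121  0.1735]
[0.495, 0.2216] 0 top [[244.9896 202.4527]] scene [[197.9886 320.9432]]
[0.495, 0.2216] 0.06 top [[243.7513 197.546 ]] scene [[180.5744 321.9109]]
[0.497, 0.236] 0 top [[244.2263 196.9706]] scene [[196.2667 324.9755]]
[0.497, 0.236] 0.06 top [[242.9414 191.7252]] scene [[178.8855 326.062 ]]
scene [177. 337.] [141. 116.  16.] [np.int64(161), np.int64(183), np.int64(328), np.int64(344)]
scene [175. 300.] [141. 117.  16.] [np.int64(164), np.int64(185), np.int64(295), np.int64(310)]
scene [193. 324.] [135. 132. 114.] [np.int64(178), np.int64(201), np.int64(314), np.int64(331)]
scene [214. 349.] [146. 120.  19.] [np.int64(199), np.int64(224), np.int64(338), np.int64(357)]
top [279. 190.] [168. 155.  37.] [np.int64(270), np.int64(289), np.int64(184), np.int64(204)]
top [258. 164.] [112. 103.  40.] [np.int64(248), np.int64(267), np.int64(151), np.int64(171)]
top [243. 198.] [161. 159. 143.] [np.int64(235), np.int64(254), np.int64(189), np.int64(208)]
top [267. 323.] [181. 182. 175.] [np.int64(258), np.int64(277), np.int64(315), np.int64(330)]
top [200. 207.] [171. 158.  42.] [np.int64(191), np.int64(209), np.int64(200), np.int64(218)]
```

carry_out --steps '[{"gripper":0.0854,"dp":[-0.025,-0.006,0.0],"roll":0},{"gripper":0.0854,"dp":[-0.05,-0.012,0.02],"roll":0},{"gripper":0.0854,"dp":[-0.05,-0.012,0.05],"roll":0},{"gripper":0.0854,"dp":[-0.05,-0.012,0.08],"roll":0},{"gripper":0.0854,"dp":[-0.05,-0.012,0.11],"roll":0},{"gripper":0.0854,"dp":[-0.05,-0.012,0.14],"roll":0},{"gripper":0.0854,"dp":[-0.05,-0.012,0.165],"roll":0},{"gripper":0.0854,"dp":[-0.05,-0.012,0.185],"roll":0},{"gripper":0.0854,"dp":[-0.05,-0.012,0.2],"roll":0},{"gripper":0.0854,"dp":[-0.05,-0.012,0.208],"roll":0}]' --force 20

```text
clock: 3.47
tool_pos: [0.4914, 0.2337, 0.0212]
ee_rot: [0.214, 0.977, -0.001, -0.001]
wrist_force: [-0.0, -0.1, -0.9]
gripper_width: 0.0852
grasp_force: 0.0
```

carry_out --steps '[{"gripper":0.03,"dp":[0,0,0],"roll":0},{"gripper":0.03,"dp":[0,0,0],"roll":0},{"gripper":0.03,"dp":[0,0,0],"roll":0},{"gripper":0.03,"dp":[0,0,0],"roll":0},{"gripper":0.03,"dp":[0,0,0],"roll":0},{"gripper":0.03,"dp":[0,0,0],"roll":0},{"gripper":0.03,"dp":[0,0,0],"roll":0},{"gripper":0.03,"dp":[0,0,0],"roll":0},{"gripper":0.03,"dp":[0,0,0],"roll":0},{"gripper":0.03,"dp":[0,0,0],"roll":0}]' --force 20

```text
clock: 4.3
tool_pos: [0.4937, 0.2331, 0.0246]
ee_rot: [0.215, 0.977, 0.001, 0.001]
wrist_force: [-0.9, -0.3, 7.5]
gripper_width: 0.0329
grasp_force: 19.9
```

carry_out --steps '[{"gripper":0.03,"dp":[0,0,-0.015],"roll":0},{"gripper":0.03,"dp":[0,0,-0.04],"roll":0},{"gripper":0.03,"dp":[0,0,-0.075],"roll":0},{"gripper":0.03,"dp":[0,0,-0.11],"roll":-0.1},{"gripper":0.03,"dp":[-0.02,-0.006,-0.145],"roll":-0.2},{"gripper":0.03,"dp":[-0.05,-0.015,-0.17],"roll":-0.3},{"gripper":0.03,"dp":[-0.08,-0.025,-0.195],"roll":-0.4},{"gripper":0.03,"dp":[-0.11,-0.035,-0.21],"roll":-0.5},{"gripper":0.03,"dp":[-0.145,-0.045,-0.22],"roll":-0.56},{"gripper":0.03,"dp":[-0.18,-0.056,-0.22],"roll":-0.62}]'

```text
clock: 5.13
tool_pos: [0.6352, 0.1057, 0.2469]
ee_rot: [-0.095, 0.995, 0.0, 0.003]
wrist_force: [0.3, 1.8, -2.2]
gripper_width: 0.033
grasp_force: 20.5
```

carry_out --steps '[{"gripper":0.03,"dp":[-0.02,-0.025,0],"roll":0},{"gripper":0.03,"dp":[-0.04,-0.04,0],"roll":0},{"gripper":0.03,"dp":[-0.05,-0.05,0],"roll":0},{"gripper":0.03,"dp":[-0.06,-0.055,0],"roll":0},{"gripper":0.03,"dp":[-0.06,-0.055,0],"roll":0},{"gripper":0.03,"dp":[-0.06,-0.055,0],"roll":0},{"gripper":0.03,"dp":[-0.06,-0.055,0],"roll":0},{"gripper":0.03,"dp":[-0.06,-0.055,0],"roll":0},{"gripper":0.03,"dp":[-0.06,-0.055,0],"roll":0},{"gripper":0.03,"dp":[-0.06,-0.055,0],"roll":0}]'

```text
clock: 5.97
tool_pos: [0.7017, 0.064, 0.2436]
ee_rot: [-0.094, 0.996, 0.0, 0.0]
wrist_force: [-0.0, 0.1, -1.0]
gripper_width: 0.033
grasp_force: 20.5
```

```bash
python3 - <<'E'
from h import *
np.set_printoptions(suppress=True,precision=4)
s,p,R=axes(); im=save('wrist','w2.png'); C=ci('wrist')
print(s['clock'],p,R.tolist(),s['gripper_width'],s['grasp_force'],s['joints'])
for k,z in(('head',.1),('mouth',.116),('gap',.117),('stop',.117)):
    for r in ctrl.search_frame('wrist',k): print(k,r['score'],r['position'],onplane(C,r['position'],z))
cv2.imwrite('pics/w2c.png',cv2.resize(im[:,:,::-1],None,fx=1.4,fy=1.4,interpolation=cv2.INTER_CUBIC))
E
```

```text
5.9667 [0.7017 0.064  0.2436] [[-0.982384483555388, -0.18687087449010623, 5.23155534912191e-05], [-0.18687086822579377, 0.9823844803872211, 0.00010631494670429636], [-7.126115489464204e-05, 9.466590110970167e-05, -0.9999999929801077]] 0.032950540475407776 20.51914604497142 [-0.0594  0.7053 -0.1357  1.3241  0.0975  1.1186  1.5531]
head 0.62 [104.0, 292.9] [0.6203 0.0576 0.1   ]
head 0.43 [255.0, 476.7] [0.721  0.2571 0.1   ]
mouth 0.63 [103.0, 290.0] [0.6205 0.0548 0.116 ]
gap 0.59 [103.4, 293.6] [0.6203 0.0576 0.117 ]
stop 0.88 [109.5, 292.6] [0.625  0.0578 0.117 ]
```

View pics/w2c.png

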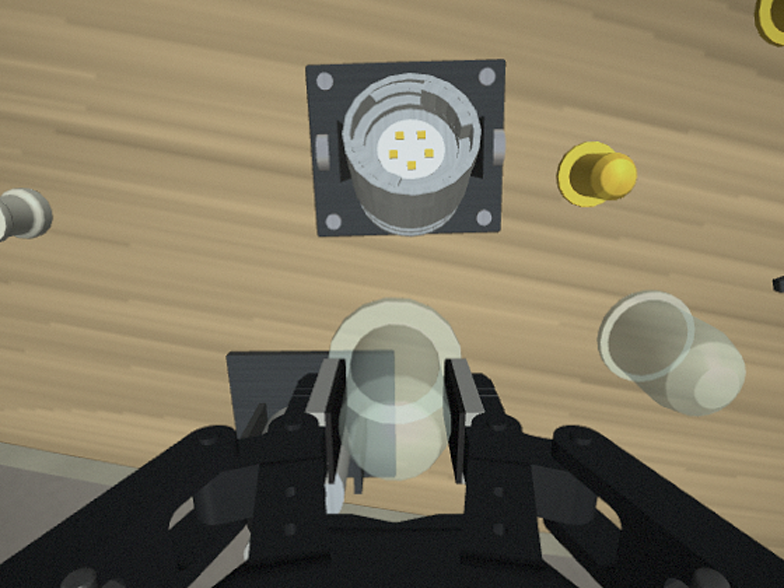

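The picture shows the empty mouth with its rim ellipse spanning about x 343–481, y 73–195 (in the 1.4x view), and the glass held straight in the fingers. I'll fit the head pose from the rim and the base-plate corners.

```bash
python3 - <<'E'
from h import *
from scipy.optimize import least_squares
np.set_printoptions(suppress=True,precision=4)
C=ci('wrist'); q=[(306,66),(506,60),(500,232),(317,237)]
P=np.array([onplane(C,(b/1.4,a/1.4),.008) for a,b in q]);print(P)
for i,j in((1,0),(2,3)): d=P[i]-P[j]; print('yaw from y-edges',np.arctan2(-d[0],d[1]),np.linalg.norm(d))
for i,j in((3,0),(2,1)): d=P[i]-P[j]; print('x-edges',np.arctan2(d[1],d[0]),np.linalg.norm(d))
# rim ellipse extremes
def rot(yaw): 
    return Rn.from_euler('z',yaw).as_matrix()@Rn.from_euler('y',-30,degrees=True).as_matrix()
a=np.linspace(0,2*np.pi,361)
def ext(v):
    c=np.array([v[0],v[1],v[2]]); X=c+(rot(.21)@np.array([38e-3*np.cos(a),38e-3*np.sin(a),0*a])).T
    p=proj(C,X)*1.4; return np.array([p[:,1].min(),p[:,1].max(),p[:,0].min(),p[:,0].max()])
o=least_squares(lambda v:np.r_[ext(v)-[343,481,73,195],(v[2]-.116)*1000],[.62,.056,.116],diff_step=1e-4); print(o.x,ext(o.x))
print('rot',rot(.21))
E
```

```text
[[ 0.5756 -0.0282  0.008 ]
 [ 0.5435  0.1182  0.008 ]
 [ 0.6702  0.1453  0.008 ]
 [ 0.7023 -0.0015  0.008 ]]
yaw from y-edges 0.21548642251304267 0.14993010876043592
yaw from y-edges 0.21472670380831338 0.15032403427630237
x-edges 0.20747320233541627 0.12948237666920245
x-edges 0.2105195251877198 0.12959402206291215
[0.6136 0.0564 0.1163] [343.1562 480.8437  73.3907 194.6071]
rot [[ 0.847  -0.2085 -0.489 ]
 [ 0.1805  0.978  -0.1042]
 [ 0.5     0.      0.866 ]]
```

Pose fit: mouth (0.614, 0.056, 0.116), seat (0.6226, 0.0583, 0.100), yaw 0.212. The 150×130 mm plate and 100 mm seat height are consistent with the description. The tool cannot tilt, so I'll pivot the glass in a light grip by pressing its flange onto the high rim, then slide it in along the cell axis.

carry_out --steps '[{"gripper":0.03,"dp":[0.025,0.003,0.0],"roll":0},{"gripper":0.03,"dp":[0.05,0.006,0.01],"roll":-0.01},{"gripper":0.03,"dp":[0.07,0.009,0.025],"roll":-0.024},{"gripper":0.03,"dp":[0.079,0.009,0.045],"roll":-0.024},{"gripper":0.03,"dp":[0.079,0.009,0.06],"roll":-0.024},{"gripper":0.03,"dp":[0.079,0.009,0.07],"roll":-0.024},{"gripper":0.03,"dp":[0.079,0.009,0.077],"roll":-0.024},{"gripper":0.03,"dp":[0.079,0.009,0.078],"roll":-0.024},{"gripper":0.03,"dp":[0.079,0.009,0.078],"roll":-0.024},{"gripper":0.03,"dp":[0.079,0.009,0.078],"roll":-0.024}]'

```text
clock: 7.05
tool_pos: [0.6237, 0.0578, 0.1659]
ee_rot: [-0.105, 0.994, 0.0, 0.001]
wrist_force: [0.7, -0.2, -0.7]
gripper_width: 0.0331
grasp_force: 20.5
```

```bash
cat >> h.py <<'E'
S=np.array([.6226,.0583,.1003]); YAW=.212
h=np.array([np.cos(YAW),np.sin(YAW),0]); n=np.array([-h[1],h[0],0])
def hnz(p): d=np.asarray(p)-S; return np.round(1000*np.array([d@h,d@n,d[2]]),1)
def W(H,N,Z): return S+np.array([H,N,Z])@np.array([h,n,[0,0,1]])/1000
E
python3 - <<'E'
from h import *
s,p,R=axes(); im=save('wrist','w3.png'); C=ci('wrist'); print(s['clock'],hnz(p),s['wrist_force'])
# predicted flange outline + 17mm crown
a=np.linspace(0,2*np.pi,60)
im=im[:,:,::-1].copy()
for r,dz,col in((26,-24.6,(0,0,255)),(26,-18.6,(0,255,0)),(17,23.4,(255,0,0))):
    H,N,Z=hnz(p); X=np.array([W(H+r*np.cos(t),N+r*np.sin(t),Z+dz) for t in a])
    for q in proj(C,X): cv2.circle(im,(int(q[1]),int(q[0])),0,col,-1)
cv2.imwrite('pics/w3c.png',cv2.resize(im[60:420,120:460],(680,720)[0:2] if 0 else (566,600),interpolation=cv2.INTER_CUBIC))
E
```

```text
7.05 [ 1.  -0.7 65.6] [ 0.73245967 -0.15597264 -0.65652911]
```

View pics/w3c.png

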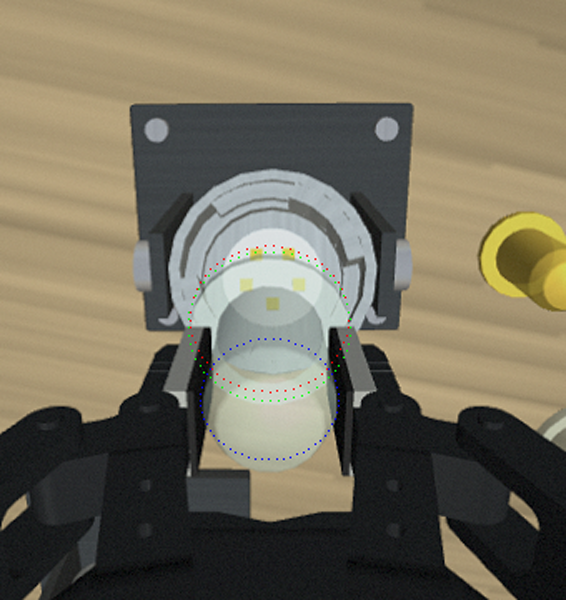

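The glass is well centred: the predicted outlines match the flange edge at about (270,255). The head lies straight below it. I'll pivot now.

carry_out --steps '[{"gripper":0.03,"dp":[0.001,0.0007,0.0036],"roll":0},{"gripper":0.03,"dp":[0.001,0.0007,0.006],"roll":0},{"gripper":0.03,"dp":[0.004,0.0007,0.0083],"roll":0},{"gripper":0.03,"dp":[0.0075,0.0007,0.0106],"roll":0},{"gripper":0.03,"dp":[0.0108,0.0007,0.0136],"roll":0},{"gripper":0.03,"dp":[0.0135,0.0007,0.0166],"roll":0},{"gripper":0.03,"dp":[0.016,0.0007,0.02],"roll":0},{"gripper":0.03,"dp":[0.0183,0.0007,0.0236],"roll":0},{"gripper":0.03,"dp":[0.0185,0.0007,0.0246],"roll":0},{"gripper":0.03,"dp":[0.0185,0.0007,0.0246],"roll":0}]' --force 20

```text
clock: 7.93
tool_pos: [0.6045, 0.055, 0.1415]
ee_rot: [-0.106, 0.994, 0.0, 0.0]
wrist_force: [-1.2, 0.2, 6.1]
gripper_width: 0.033
grasp_force: 20.7
```

```bash
python3 - <<'E'
from h import *
s,p,R=axes(); im=save('wrist','w4.png'); C=ci('wrist'); a=save('scene','s4.png');print(s['clock'],hnz(p),s['wrist_force'],s['moment'],s['gripper_width'])
cv2.imwrite('pics/w4c.png',np.hstack([cv2.resize(im[60:420,120:460,::-1],(425,450),interpolation=cv2.INTER_CUBIC),cv2.resize(a[130:270,260:376,::-1],(373,450),interpolation=cv2.INTER_CUBIC)]))
E
```

```text
7.9333 [-18.4   0.6  41.2] [-1.18198339  0.19689542  6.05077895] [0.22108025 0.25594139 0.0171238 ] 0.03303247082050978
```

View pics/w4c.png

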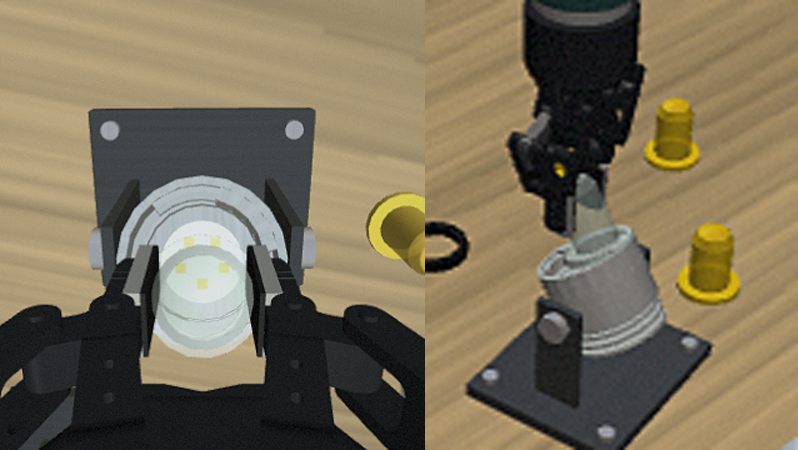

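The glass tilted in the grip and its flange now lies flat on the rim. Next I lift it off a little and shift it down-slope over the bore.

carry_out --steps '[{"gripper":0.03,"dp":[0.0008,-0.0003,-0.0014],"roll":0},{"gripper":0.03,"dp":[0.0015,-0.0006,-0.0026],"roll":0},{"gripper":0.03,"dp":[0.004,-0.0006,-0.0012],"roll":0},{"gripper":0.03,"dp":[0.007,-0.0006,0.0005],"roll":0},{"gripper":0.03,"dp":[0.01,-0.0006,0.0023],"roll":0},{"gripper":0.03,"dp":[0.0127,-0.0006,0.0038],"roll":0},{"gripper":0.03,"dp":[0.0127,-0.0006,0.0038],"roll":0},{"gripper":0.03,"dp":[0.0127,-0.0006,0.0038],"roll":0},{"gripper":0.03,"dp":[0.0127,-0.0006,0.0038],"roll":0},{"gripper":0.03,"dp":[0.0127,-0.0006,0.0038],"roll":0}]'

```text
clock: 8.87
tool_pos: [0.5925, 0.0513, 0.137]
ee_rot: [-0.105, 0.994, 0.0, 0.0]
wrist_force: [0.3, -0.8, -1.1]
gripper_width: 0.0327
grasp_force: 20.1
```

```bash
python3 - <<'E'
from h import *
s,p,R=axes(); print(s['clock'],hnz(p),s['wrist_force'],s['gripper_width'])
E
```

```text
8.8667 [-30.9  -0.5  36.7] [ 0.32496471 -0.84810476 -1.13328373] 0.03274996610548339
```

carry_out --steps '[{"gripper":0.03,"dp":[-0.0012,0.0005,0.002],"roll":0},{"gripper":0.03,"dp":[-0.0024,0.0005,0.004],"roll":0},{"gripper":0.03,"dp":[-0.0036,0.0005,0.006],"roll":0},{"gripper":0.03,"dp":[-0.0048,0.0005,0.008],"roll":0},{"gripper":0.03,"dp":[-0.006,0.0005,0.01],"roll":0},{"gripper":0.03,"dp":[-0.0071,0.0005,0.012],"roll":0},{"gripper":0.03,"dp":[-0.0083,0.0005,0.014],"roll":0},{"gripper":0.03,"dp":[-0.0093,0.0005,0.0158],"roll":0},{"gripper":0.03,"dp":[-0.01,0.0005,0.017],"roll":0},{"gripper":0.03,"dp":[-0.0105,0.0005,0.018],"roll":0}]'

```text
clock: 9.7
tool_pos: [0.6021, 0.0538, 0.1187]
ee_rot: [-0.105, 0.994, -0.0, -0.001]
wrist_force: [-3.5, -1.7, 9.4]
gripper_width: 0.0331
grasp_force: 21.2
```

```bash
python3 - <<'E'
from h import *
s,p,R=axes(); im=save('wrist','w5.png'); a=save('scene','s5.png');print(s['clock'],hnz(p),s['wrist_force'],s['moment'],s['gripper_width'])
cv2.imwrite('pics/w5c.png',np.hstack([cv2.resize(im[60:420,120:460,::-1],(425,450),interpolation=cv2.INTER_CUBIC),cv2.resize(a[130:270,260:376,::-1],(373,450),interpolation=cv2.INTER_CUBIC)]))
E
```

```text
9.7 [-21.   -0.1  18.4] [-3.46583037 -1.65731327  9.39686699] [-0.11217615  0.37858516  0.07263158] 0.0331451341305158
```

View pics/w5c.png

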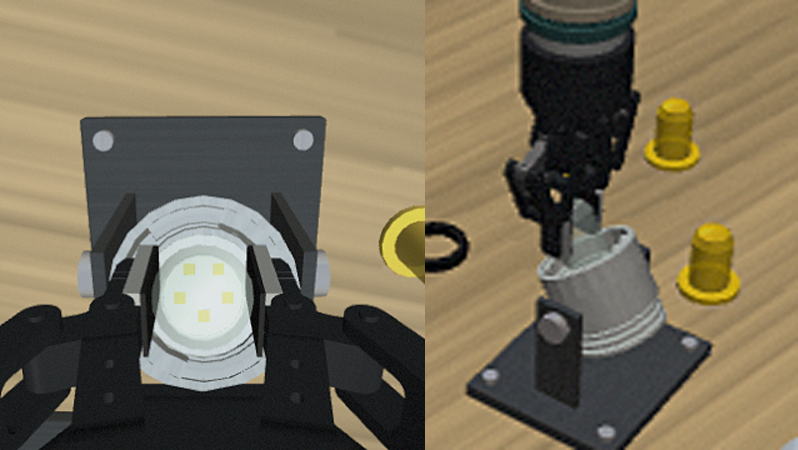

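The flange is down in the bore and there is about 10 N along the axis, so it is seated. I'll release it, lift, and go to look at the ring.

carry_out --steps '[{"gripper":0.06,"dp":[0,0,0],"roll":0},{"gripper":0.06,"dp":[0,0,0],"roll":0},{"gripper":0.06,"dp":[0,0,0],"roll":0},{"gripper":0.06,"dp":[0,0,0],"roll":0},{"gripper":0.06,"dp":[0,0,-0.005],"roll":0},{"gripper":0.06,"dp":[0,0,-0.02],"roll":0},{"gripper":0.06,"dp":[0,0,-0.045],"roll":0},{"gripper":0.06,"dp":[0,0,-0.075],"roll":0},{"gripper":0.08,"dp":[0,0,-0.1],"roll":0},{"gripper":0.08,"dp":[0,0,-0.115],"roll":0}]'

```text
clock: 10.63
tool_pos: [0.6038, 0.0541, 0.2374]
ee_rot: [-0.105, 0.994, 0.0, 0.002]
wrist_force: [-0.4, -0.1, 1.1]
gripper_width: 0.0795
grasp_force: 0.0
```

carry_out --steps '[{"gripper":0.0854,"dp":[0.017,-0.03,0],"roll":0},{"gripper":0.0854,"dp":[0.034,-0.06,0],"roll":0},{"gripper":0.0854,"dp":[0.051,-0.09,0],"roll":0},{"gripper":0.0854,"dp":[0.068,-0.12,0],"roll":0},{"gripper":0.0854,"dp":[0.085,-0.15,0],"roll":0},{"gripper":0.0854,"dp":[0.102,-0.18,0],"roll":0},{"gripper":0.0854,"dp":[0.119,-0.21,0],"roll":0},{"gripper":0.0854,"dp":[0.136,-0.235,0],"roll":0},{"gripper":0.0854,"dp":[0.142,-0.247,0],"roll":0},{"gripper":0.0854,"dp":[0.142,-0.247,0],"roll":0}]'

```text
clock: 11.47
tool_pos: [0.5139, -0.2218, 0.2342]
ee_rot: [-0.102, 0.995, -0.001, -0.0]
wrist_force: [-0.3, -0.2, -0.8]
gripper_width: 0.0852
grasp_force: 0.0
```

```bash
python3 - <<'E'
from h import *
np.set_printoptions(suppress=True,precision=4)
s,p,R=axes(); im=save('wrist','w6.png'); C=ci('wrist'); a=save('scene','s6.png'); print(s['clock'],p,s['joints'])
k=0
for r in ctrl.cut_out('wrist','ring_mid'):
    m=r['pixels']; rr=np.nonzero(m); print(r['score'],r['position'],m.sum(),[x.min() for x in rr],[x.max() for x in rr],onplane(C,r['position'],.019))
b=ctrl.cut_out('wrist','ring_mid')[0]; c=np.array(b['position']).astype(int)
r0,c0=max(c[0]-60,0),max(c[1]-80,0)
crop=im[r0:r0+120,c0:c0+160,::-1]
crop=np.clip(crop.astype(float)*2.2,0,255).astype(np.uint8)
print('crop origin',r0,c0)
cv2.imwrite('pics/w6c.png',np.hstack([cv2.resize(crop,(480,360),interpolation=cv2.INTER_CUBIC)[:,:],cv2.resize(a[160:280,270:370,::-1],(300,360),interpolation=cv2.INTER_CUBIC)]))
E
```

```text
11.4667 [ 0.5139 -0.2218  0.2342] [ 0.4503  0.4965 -0.1408  1.768   0.0896  0.8828  2.0446]
0.81 [128.6, 257.0] 876 [np.int64(95), np.int64(247)] [np.int64(145), np.int64(299)] [ 0.4636 -0.2565  0.019 ]
crop origin 68 177
```

View pics/w6c.png

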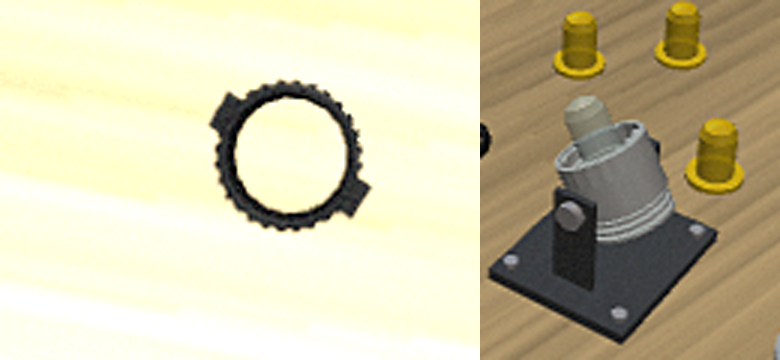

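The glass stands along the cell axis, seated. The ring is centred near (289,155) in the crop, with lugs at (225,110) and (353,197).

```bash
python3 - <<'E'
from h import *
s,p,R=axes(); C=ci('wrist')
f=lambda x,y,z: onplane(C,(68+(y-.5)/3,177+(x-.5)/3),z)
A,B=f(225,110,.004),f(353,197,.004); cen=f(290,155,.036)
print(A,B,np.linalg.norm(A-B),(A+B)/2,cen)
d=B-A; print('lug angle',np.arctan2(d[1],d[0]))
c=((A+B)/2); print('tool delta',R.T@(c-p), 'tooly ang',np.arctan2(R[1,1],R[0,1]))
E
```

```text
[ 0.44233653 -0.26407781  0.004     ] [ 0.46247581 -0.2123845   0.004     ] 0.055477822301415895 [ 0.45240617 -0.23823116  0.004     ] [ 0.45203182 -0.23742061  0.036     ]
lug angle 1.1992948024079912
tool delta [ 0.06769129 -0.00934103  0.22994331] tooly ang 1.7850974324308426
```

carry_out --steps '[{"gripper":0.0854,"dp":[0.02,-0.003,0.01],"roll":0.05},{"gripper":0.0854,"dp":[0.045,-0.006,0.03],"roll":0.12},{"gripper":0.0854,"dp":[0.06,-0.009,0.055],"roll":0.185},{"gripper":0.0854,"dp":[0.0677,-0.0093,0.085],"roll":0.185},{"gripper":0.0854,"dp":[0.0677,-0.0093,0.11],"roll":0.185},{"gripper":0.0854,"dp":[0.0677,-0.0093,0.13],"roll":0.185},{"gripper":0.0854,"dp":[0.0677,-0.0093,0.145],"roll":0.185},{"gripper":0.0854,"dp":[0.0677,-0.0093,0.15],"roll":0.185},{"gripper":0.0854,"dp":[0.0677,-0.0093,0.15],"roll":0.185},{"gripper":0.0854,"dp":[0.0677,-0.0093,0.15],"roll":0.185}]'

```text
clock: 12.5
tool_pos: [0.452, -0.2397, 0.0843]
ee_rot: [-0.014, 1.0, 0.0, 0.0]
wrist_force: [-0.1, 0.7, -0.2]
gripper_width: 0.085
grasp_force: 0.0
```

```bash
python3 - <<'E'
from h import *
s,p,R=axes(); print(s['clock'],p,R.T@(np.array([.4522,-.2380,.018])-p),np.arctan2(R[1,1],R[0,1]))
E
```

```text
12.5 [ 0.45204899 -0.23973738  0.08426462] [-0.00015972  0.00171313  0.06626523] 1.5988800515141117
```

carry_out --steps '[{"gripper":0.0854,"dp":[0,0.0017,0.015],"roll":0},{"gripper":0.0854,"dp":[0,0.0017,0.035],"roll":0},{"gripper":0.0854,"dp":[0,0.0017,0.052],"roll":0},{"gripper":0.0854,"dp":[0,0.0017,0.062],"roll":0},{"gripper":0.0854,"dp":[0,0.0017,0.066],"roll":0},{"gripper":0.0854,"dp":[0,0.0017,0.066],"roll":0},{"gripper":0.044,"dp":[0,0.0017,0.066],"roll":0},{"gripper":0.044,"dp":[0,0.0017,0.066],"roll":0},{"gripper":0.044,"dp":[0,0.0017,0.066],"roll":0},{"gripper":0.044,"dp":[0,0.0017,0.066],"roll":0}]' --force 25

```text
clock: 13.33
tool_pos: [0.4518, -0.2395, 0.0191]
ee_rot: [-0.013, 1.0, -0.001, 0.001]
wrist_force: [-0.4, -0.5, 5.1]
gripper_width: 0.0474
grasp_force: 24.8
```

carry_out --steps '[{"gripper":0.044,"dp":[0,0,0],"roll":0},{"gripper":0.044,"dp":[0,0,0],"roll":0},{"gripper":0.044,"dp":[0,0,0],"roll":0},{"gripper":0.044,"dp":[0,0,-0.01],"roll":0},{"gripper":0.044,"dp":[0,0,-0.03],"roll":0},{"gripper":0.044,"dp":[0,0,-0.06],"roll":0},{"gripper":0.044,"dp":[0,0,-0.09],"roll":0},{"gripper":0.044,"dp":[0,0,-0.125],"roll":0},{"gripper":0.044,"dp":[0,0,-0.16],"roll":0},{"gripper":0.044,"dp":[0,0,-0.19],"roll":0}]'

```text
clock: 14.17
tool_pos: [0.451, -0.2389, 0.2111]
ee_rot: [-0.013, 1.0, -0.0, 0.001]
wrist_force: [0.8, -0.5, -0.7]
gripper_width: 0.0475
grasp_force: 26.1
```

carry_out --steps '[{"gripper":0.044,"dp":[-0.0225,0.03,-0.01],"roll":0.12},{"gripper":0.044,"dp":[-0.045,0.06,-0.02],"roll":0.24},{"gripper":0.044,"dp":[-0.0675,0.09,-0.025],"roll":0.36},{"gripper":0.044,"dp":[-0.09,0.12,-0.025],"roll":0.48},{"gripper":0.044,"dp":[-0.1125,0.15,-0.025],"roll":0.6},{"gripper":0.044,"dp":[-0.135,0.18,-0.025],"roll":0.72},{"gripper":0.044,"dp":[-0.158,0.21,-0.025],"roll":0.84},{"gripper":0.044,"dp":[-0.18,0.24,-0.025],"roll":0.96},{"gripper":0.044,"dp":[-0.2025,0.27,-0.025],"roll":1.08},{"gripper":0.044,"dp":[-0.225,0.301,-0.025],"roll":1.2}]'

```text
clock: 15.0
tool_pos: [0.6684, 0.0695, 0.2338]
ee_rot: [0.556, 0.831, 0.0, -0.0]
wrist_force: [0.4, -0.6, -1.1]
gripper_width: 0.0476
grasp_force: 26.0
```

carry_out --steps '[{"gripper":0.044,"dp":[0,0,0],"roll":0.12},{"gripper":0.044,"dp":[0,0,0],"roll":0.24},{"gripper":0.044,"dp":[0,0,0],"roll":0.36},{"gripper":0.044,"dp":[0,0,0],"roll":0.48},{"gripper":0.044,"dp":[0,0,0],"roll":0.6},{"gripper":0.044,"dp":[0,0,0],"roll":0.72},{"gripper":0.044,"dp":[0,0,0],"roll":0.84},{"gripper":0.044,"dp":[0,0,0],"roll":0.96},{"gripper":0.044,"dp":[0,0,0],"roll":1.08},{"gripper":0.044,"dp":[0,0,0],"roll":1.2}]'

```text
clock: 15.83
tool_pos: [0.6675, 0.0682, 0.2336]
ee_rot: [0.928, 0.372, 0.0, -0.001]
wrist_force: [0.6, 0.0, -0.6]
gripper_width: 0.0474
grasp_force: 26.1
```

```bash
cat >> h.py <<'E'
def st():
    s,p,R=axes(); yw=np.arctan2(R[1,1],R[0,1]); print(s['clock'],'HNZ',hnz(p),'yang',round(yw,3),'F',np.round(s['wrist_force'],1),'M',np.round(s['moment'],2),'w',s['gripper_width'],s['grasp_force'],'j7',s['joints'][6]); return s,p,R
E
python3 - <<'E'
from h import *
s,p,R=st(); print(s['joints'])
print(R.T@(W(46,0,70)-p), 'roll',-((1.783-np.pi-np.arctan2(R[1,1],R[0,1])+np.pi)%(2*np.pi)-np.pi))
E
```

```text
15.8333 HNZ [ 46.    0.2 133.3] yang -0.809 F [ 0.6  0.  -0.6] M [-0.06  0.03 -0.02] w 0.047362395908496606 26.112830685451627 j7 -0.6179448661001907
[-0.44292472  0.71631482  0.55293887  1.45878216 -0.40320985  1.08112617
 -0.61794487]
[-0.00018629  0.00027875  0.06331382] roll 0.5497625803188226
```

carry_out --steps '[{"gripper":0.044,"dp":[-0.001,-0.0007,0.005],"roll":0.12},{"gripper":0.044,"dp":[-0.001,-0.0007,0.015],"roll":0.24},{"gripper":0.044,"dp":[-0.001,-0.0007,0.03],"roll":0.36},{"gripper":0.044,"dp":[-0.001,-0.0007,0.045],"roll":0.46},{"gripper":0.044,"dp":[-0.001,-0.0007,0.058],"roll":0.55},{"gripper":0.044,"dp":[-0.001,-0.0007,0.068],"roll":0.55},{"gripper":0.044,"dp":[-0.001,-0.0007,0.074],"roll":0.55},{"gripper":0.044,"dp":[-0.001,-0.0007,0.075],"roll":0.55},{"gripper":0.044,"dp":[-0.001,-0.0007,0.075],"roll":0.55},{"gripper":0.044,"dp":[-0.001,-0.0007,0.075],"roll":0.55}]' --force 25

```text
clock: 16.67
tool_pos: [0.6674, 0.0675, 0.1588]
ee_rot: [0.994, 0.109, 0.001, -0.0]
wrist_force: [0.6, -0.3, -0.7]
gripper_width: 0.0472
grasp_force: 26.1
```

```bash
python3 - <<'E'
from h import *
st()
E
```

```text
16.6667 HNZ [45.8 -0.5 58.5] yang -1.352 F [ 0.6 -0.3 -0.7] M [ 0.02  0.03 -0.  ] w 0.047167982775368864 26.112930374220014 j7 -1.022260636674164
```

carry_out --steps '[{"gripper":0.044,"dp":[0,-0.0003,0.0045],"roll":0},{"gripper":0.044,"dp":[0.002,-0.0003,0.0065],"roll":0},{"gripper":0.044,"dp":[0.0045,-0.0003,0.0086],"roll":0},{"gripper":0.044,"dp":[0.0065,-0.0003,0.011],"roll":0},{"gripper":0.044,"dp":[0.0085,-0.0003,0.0134],"roll":0},{"gripper":0.044,"dp":[0.01,-0.0003,0.016],"roll":0},{"gripper":0.044,"dp":[0.0114,-0.0003,0.0189],"roll":0},{"gripper":0.044,"dp":[0.0121,-0.0003,0.0206],"roll":0},{"gripper":0.044,"dp":[0.0121,-0.0003,0.0206],"roll":0},{"gripper":0.044,"dp":[0.0121,-0.0003,0.0206],"roll":0}]' --force 20

```text
clock: 17.5
tool_pos: [0.6786, 0.0705, 0.1371]
ee_rot: [0.994, 0.109, -0.0, 0.0]
wrist_force: [0.4, -0.3, -0.2]
gripper_width: 0.0473
grasp_force: 26.1
```

```bash
python3 - <<'E'
from h import *
s,p,R=st(); save('wrist','w7.png'); save('scene','s7.png'); im=cv2.imread('pics/w7.png')
# estimate tilt: dark mask of ring near image between fingers is ambiguous -> overlay predicted ring for 0/30 deg
C=ci('wrist'); H,N,Z=hnz(p); a=np.linspace(0,2*np.pi,80); v=cv2.imread('pics/w7.png')
v=np.clip(v.astype(float)*2,0,255).astype(np.uint8)
for al,col in((0,(0,255,0)),(30,(0,0,255))):
    c,s_=np.cos(np.radians(al)),np.sin(np.radians(al))
    for dz in(9,):  # top of ring rel pivot
        X=[W(H+c*24*np.cos(t)+s_*dz,N+24*np.sin(t),Z+10-s_*24*np.cos(t)+c*dz) for t in a]
        for q in proj(C,X): cv2.circle(v,(int(q[1]),int(q[0])),0,col,-1)
b=cv2.imread('pics/s7.png')
cv2.imwrite('pics/w7c.png',np.hstack([cv2.resize(v[60:420,120:460],(425,450)),cv2.resize(b[130:270,260:376],(373,450),interpolation=cv2.INTER_CUBIC)]))
E
```

```text
17.5 HNZ [57.3  0.1 36.8] yang -1.353 F [ 0.4 -0.3 -0.2] M [-0.01  0.09 -0.05] w 0.047327873048234 26.12275273539126 j7 -1.0217625663652024
```

View pics/w7c.png

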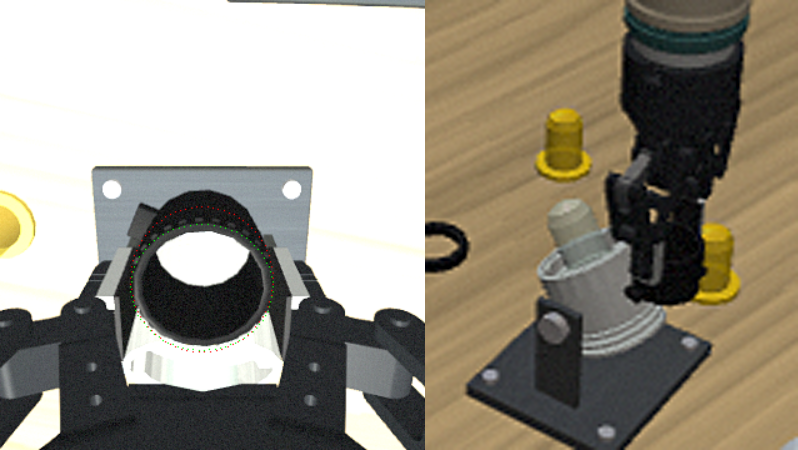

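Picture: the ring is still upright in the grip; the green 0° overlay fits it. It slid off the rim edge. The cell's back outer wall is parallel to the cell axis, so I'll turn the tool round and push the ring's lower edge up against that wall, which tilts it towards flush.

carry_out --steps '[{"gripper":0.044,"dp":[0.006,0,-0.01],"roll":0},{"gripper":0.044,"dp":[0.008,0,-0.03],"roll":-0.12},{"gripper":0.044,"dp":[0.008,0,-0.05],"roll":-0.24},{"gripper":0.044,"dp":[0.008,0,-0.06],"roll":-0.36},{"gripper":0.044,"dp":[0.008,0,-0.065],"roll":-0.48},{"gripper":0.044,"dp":[0.008,0,-0.065],"roll":-0.6},{"gripper":0.044,"dp":[0.008,0,-0.065],"roll":-0.72},{"gripper":0.044,"dp":[0.008,0,-0.065],"roll":-0.84},{"gripper":0.044,"dp":[0.008,0,-0.065],"roll":-0.96},{"gripper":0.044,"dp":[0.008,0,-0.065],"roll":-1.08}]'

```text
clock: 18.43
tool_pos: [0.6865, 0.072, 0.2026]
ee_rot: [0.795, 0.607, 0.0, 0.0]
wrist_force: [-0.4, -1.0, -0.5]
gripper_width: 0.0472
grasp_force: 26.1
```

carry_out --steps '[{"gripper":0.044,"dp":[0,0,0],"roll":-0.12},{"gripper":0.044,"dp":[0,0,0],"roll":-0.24},{"gripper":0.044,"dp":[0,0,0],"roll":-0.36},{"gripper":0.044,"dp":[0,0,0],"roll":-0.48},{"gripper":0.044,"dp":[0,0,0],"roll":-0.6},{"gripper":0.044,"dp":[0,0,0],"roll":-0.72},{"gripper":0.044,"dp":[0,0,0],"roll":-0.84},{"gripper":0.044,"dp":[0,0,0],"roll":-0.96},{"gripper":0.044,"dp":[0,0,0],"roll":-1.08},{"gripper":0.044,"dp":[0,0,0],"roll":-1.2}]'

```text
clock: 19.27
tool_pos: [0.6865, 0.0718, 0.2026]
ee_rot: [0.314, 0.949, -0.0, 0.0]
wrist_force: [-0.2, -0.1, 0.0]
gripper_width: 0.0475
grasp_force: 26.1
```

carry_out --steps '[{"gripper":0.044,"dp":[0,0,0],"roll":-0.12},{"gripper":0.044,"dp":[0,0,0],"roll":-0.24},{"gripper":0.044,"dp":[0,0,0],"roll":-0.36},{"gripper":0.044,"dp":[0,0,0],"roll":-0.48},{"gripper":0.044,"dp":[0,0,0],"roll":-0.6},{"gripper":0.044,"dp":[0,0,0],"roll":-0.72},{"gripper":0.044,"dp":[0,0,0],"roll":-0.84},{"gripper":0.044,"dp":[0,0,0],"roll":-0.856},{"gripper":0.044,"dp":[0,0,0],"roll":-0.856},{"gripper":0.044,"dp":[0,0,0],"roll":-0.856}]'

```text
clock: 20.1
tool_pos: [0.6865, 0.0719, 0.2023]
ee_rot: [-0.104, 0.995, -0.0, -0.0]
wrist_force: [-0.7, 0.2, -0.4]
gripper_width: 0.0474
grasp_force: 26.1
```

```bash
python3 - <<'E'
from h import *
s,p,R=st(); print(s['joints']); print(R.T@(W(66,0,30)-p), R.T@(W(43.3,0,38.1)-W(66,0,30)))
E
```

```text
20.1 HNZ [ 65.3  -0.2 102. ] yang 1.78 F [-0.7  0.2 -0.4] M [-0.01 -0.03 -0.04] w 0.047401977036257155 26.115857558324933 j7 1.5304968382658894
[-0.05336894  0.72107296 -0.16775708  1.41787829  0.13054113  1.0135409
  1.53049684]
[-0.00070888  0.00018337  0.07204065] [ 2.27003773e-02 -7.20109071e-05 -8.09862253e-03]
```

carry_out --steps '[{"gripper":0.044,"dp":[-0.001,0,0.015],"roll":0},{"gripper":0.044,"dp":[-0.001,0,0.035],"roll":0},{"gripper":0.044,"dp":[-0.001,0,0.053],"roll":0},{"gripper":0.044,"dp":[-0.001,0,0.066],"roll":0},{"gripper":0.044,"dp":[-0.001,0,0.072],"roll":0},{"gripper":0.044,"dp":[-0.001,0,0.072],"roll":0},{"gripper":0.044,"dp":[0.001,0,0.0715],"roll":0},{"gripper":0.044,"dp":[0.003,0,0.071],"roll":0},{"gripper":0.044,"dp":[0.005,0,0.07],"roll":0},{"gripper":0.044,"dp":[0.007,0,0.069],"roll":0}]' --force 20

```text
clock: 20.93
tool_pos: [0.6804, 0.0709, 0.1346]
ee_rot: [-0.106, 0.994, 0.0, 0.001]
wrist_force: [2.4, 0.8, -0.3]
gripper_width: 0.0473
grasp_force: 26.1
```

```bash
python3 - <<'E'
from h import *
st()
E
```

```text
20.9333 HNZ [59.2  0.1 34.3] yang 1.783 F [ 2.4  0.8 -0.3] M [ 0.07 -0.54  0.02] w 0.047338429134153516 26.11000595614314 j7 1.5179291039863976
```

carry_out --steps '[{"gripper":0.044,"dp":[0.002,0,-0.001],"roll":0},{"gripper":0.044,"dp":[0.004,0,-0.002],"roll":0},{"gripper":0.044,"dp":[0.006,0,-0.003],"roll":0},{"gripper":0.044,"dp":[0.008,0,-0.0038],"roll":0},{"gripper":0.044,"dp":[0.01,0,-0.0046],"roll":0},{"gripper":0.044,"dp":[0.012,0,-0.0053],"roll":0},{"gripper":0.044,"dp":[0.014,0,-0.006],"roll":0},{"gripper":0.044,"dp":[0.016,0,-0.0066],"roll":0},{"gripper":0.044,"dp":[0.018,0,-0.0072],"roll":0},{"gripper":0.044,"dp":[0.018,0,-0.0072],"roll":0}]'

```text
clock: 21.77
tool_pos: [0.6644, 0.067, 0.1424]
ee_rot: [-0.106, 0.994, -0.0, 0.003]
wrist_force: [4.1, -0.9, 3.5]
gripper_width: 0.0476
grasp_force: 22.4
```

```bash
cat > tilt.py <<'E'
from h import *
def score(f,p,C,sgn,lim=(70,330)):
    im=cv2.imread(f).astype(int).max(2); dark=(im<60); H,N,Z=hnz(p); a=np.linspace(0,2*np.pi,60); out=[]
    for al in range(-10,46,5):
        c,s=np.cos(np.radians(al)),np.sin(np.radians(al))*sgn
        def pol(r,dz): # ring frame: axis leans to -H for sgn=+1
            X=[W(H+c*r*np.cos(t)-s*dz,N+r*np.sin(t),Z+10+s*r*np.cos(t)+c*dz) for t in a]
            return proj(C,X)[:,::-1].astype(np.float32)
        m=np.zeros(dark.shape,np.uint8); cv2.fillConvexPoly(m,cv2.convexHull(np.vstack([pol(24,9),pol(24,-29)])).astype(int),1)
        ho=[];
        for dz in(9,-29):
            q=np.zeros_like(m); cv2.fillConvexPoly(q,pol(20.5,dz).astype(int),1); ho.append(q)
        hole=ho[0]&ho[1]; ring=(m==1)&(hole==0)
        out.append((al,round(dark[ring].mean(),2),round((~dark)[hole==1].mean() if hole.any() else -1,2),int(hole.sum())))
    return out
E
python3 - <<'E'
from tilt import *
s,p,R=st(); save('wrist','w8.png'); save('scene','s8.png')
for o in score('pics/w8.png',p,ci('wrist'),1): print(*o)
E
```

```text
21.7667 HNZ [42.7 -0.3 42.1] yang 1.783 F [ 4.1 -0.9  3.5] M [-0.02 -1.2   0.03] w 0.0476140133411877 22.447458570823073 j7 1.517027684844755
-10 0.46 1.0 985
-5 0.51 1.0 1601
0 0.57 0.99 2252
5 0.64 0.98 2908
10 0.71 0.96 3547
15 0.8 0.93 4144
20 0.89 0.92 4671
25 0.93 0.96 4804
30 0.87 0.9 4837
35 0.79 0.81 4873
40 0.72 0.76 4722
45 0.67 0.76 4204
```

Image scoring gives about 24° of tilt. I'll push a little more and then back off.

carry_out --steps '[{"gripper":0.044,"dp":[0.001,0.0003,0],"roll":0},{"gripper":0.044,"dp":[0.002,0.0003,0],"roll":0},{"gripper":0.044,"dp":[0.003,0.0003,0],"roll":0},{"gripper":0.044,"dp":[0.004,0.0003,0],"roll":0},{"gripper":0.044,"dp":[0.004,0.0003,0],"roll":0},{"gripper":0.044,"dp":[0.0,0.0003,-0.002],"roll":0},{"gripper":0.044,"dp":[-0.008,0.0003,-0.01],"roll":0},{"gripper":0.044,"dp":[-0.012,0.0003,-0.035],"roll":0},{"gripper":0.044,"dp":[-0.012,0.0003,-0.06],"roll":0},{"gripper":0.044,"dp":[-0.012,0.0003,-0.09],"roll":0}]'

```text
clock: 22.7
tool_pos: [0.6708, 0.0697, 0.2288]
ee_rot: [-0.106, 0.994, 0.0, -0.004]
wrist_force: [-0.6, 0.0, 0.4]
gripper_width: 0.0476
grasp_force: 21.0
```

```bash
python3 - <<'E'
from tilt import *
s,p,R=st(); save('wrist','w9.png')
for o in score('pics/w9.png',p,ci('wrist'),1)[5:10]: print(*o)
for u in (66,69,72,97):
    P=W(-.5*u,0,.866*u-10); print(u, R.T@(P-p))
E
```

```text
22.7 HNZ [ 49.5   1.  128.5] yang 1.783 F [-0.6  0.   0.4] M [-0.01 -0.03 -0.03] w 0.04764446140308543 20.98669096827507 j7 1.5370197566151451
15 0.4 0.72 4112
20 0.42 0.74 4399
25 0.42 0.76 4466
30 0.45 0.81 4498
35 0.49 0.89 4481
66 [ 0.08175525 -0.00101515  0.08209222]
69 [ 0.08327778 -0.00101176  0.07950736]
72 [ 0.0848003  -0.00100838  0.0769225 ]
97 [ 0.097488   -0.00098017  0.05538197]
```

carry_out --steps '[{"gripper":0.044,"dp":[0.02,-0.0005,0.0],"roll":0},{"gripper":0.044,"dp":[0.045,-0.001,0.0],"roll":0},{"gripper":0.044,"dp":[0.07,-0.001,0.005],"roll":0},{"gripper":0.044,"dp":[0.09,-0.001,0.015],"roll":0},{"gripper":0.044,"dp":[0.0975,-0.001,0.03],"roll":0},{"gripper":0.044,"dp":[0.0975,-0.001,0.045],"roll":0},{"gripper":0.044,"dp":[0.0975,-0.001,0.0535],"roll":0},{"gripper":0.044,"dp":[0.0975,-0.001,0.0555],"roll":0},{"gripper":0.044,"dp":[0.0975,-0.001,0.0555],"roll":0},{"gripper":0.044,"dp":[0.0975,-0.001,0.0555],"roll":0}]'

```text
clock: 23.58
tool_pos: [0.5789, 0.0485, 0.1751]
ee_rot: [-0.106, 0.994, 0.0, -0.0]
wrist_force: [0.5, -0.2, -0.9]
gripper_width: 0.0475
grasp_force: 21.0
```

```bash
python3 - <<'E'
from tilt import *
s,p,R=st(); im=save('wrist','w10.png'); C=ci('wrist')
for o in score('pics/w10.png',p,C,1)[3:]: print(*o)
g=im.max(2); print('percentiles in roi',np.percentile(g[200:320,230:330],[5,25,50,75]))
v=np.clip(im[:,:,::-1].astype(float)*1.6,0,255).astype(np.uint8); H,N,Z=hnz(p); a=np.linspace(0,2*np.pi,80)
for al,col in((20,(0,255,0)),(30,(0,0,255))):
    c,s_=np.cos(np.radians(al)),np.sin(np.radians(al))
    for dz in(9,-29):
        X=[W(H+c*24*np.cos(t)-s_*dz,N+24*np.sin(t),Z+10+s_*24*np.cos(t)+c*dz) for t in a]
        for q in proj(C,X): cv2.circle(v,(int(round(q[1])),int(round(q[0]))),0,col,-1)
cv2.imwrite('pics/w10c.png',cv2.resize(v[60:420,110:470],(600,600),interpolation=cv2.INTER_CUBIC))
E
```

```text
23.5833 HNZ [-44.8  -0.4  74.8] yang 1.783 F [ 0.5 -0.2 -0.9] M [-0.01 -0.02 -0.  ] w 0.04748424417434419 20.991369914263487 j7 1.5216139055299696
5 0.61 0.93 2963
10 0.66 0.89 3587
15 0.74 0.86 4193
20 0.82 0.86 4682
25 0.87 0.93 4781
30 0.88 0.96 4810
35 0.8 0.87 4858
40 0.73 0.83 4655
45 0.7 0.84 4124
percentiles in roi [  9.  43.  79. 217.]
```

The tilt is now about 29°. I'll centre it over the axis and go down along it over the glass.

carry_out --steps '[{"gripper":0.044,"dp":[0.0031,0.0004,0.0018],"roll":0},{"gripper":0.044,"dp":[0.0031,0.0004,0.0018],"roll":0},{"gripper":0.044,"dp":[0.0001,0.0004,0.007],"roll":0},{"gripper":0.044,"dp":[-0.0034,0.0004,0.013],"roll":0},{"gripper":0.044,"dp":[-0.0069,0.0004,0.0191],"roll":0},{"gripper":0.044,"dp":[-0.0104,0.0004,0.0252],"roll":0},{"gripper":0.044,"dp":[-0.0139,0.0004,0.0312],"roll":0},{"gripper":0.044,"dp":[-0.0169,0.0004,0.0364],"roll":0},{"gripper":0.044,"dp":[-0.0193,0.0004,0.0406],"roll":0},{"gripper":0.044,"dp":[-0.0193,0.0004,0.0406],"roll":0}]'

```text
clock: 24.47
tool_pos: [0.5973, 0.0528, 0.1331]
ee_rot: [-0.106, 0.994, 0.0, -0.001]
wrist_force: [-0.2, 0.1, -0.9]
gripper_width: 0.0475
grasp_force: 21.0
```

```bash
cat >> h.py <<'E'
def piv():
    s,p,R=st(); H,N,Z=hnz(p); Z+=10; print('pivot head x,z',H*.866+Z*.5,-.5*H+.866*Z); return s,p,R
E
python3 - <<'E'
from h import *
piv()
E
```

```text
24.4667 HNZ [-25.8  -0.   32.8] yang 1.783 F [-0.2  0.1 -0.9] M [-0.01  0.02 -0.05] w 0.04750361091812441 20.9817729704082 j7 1.5091738694186259
pivot head x,z -0.9428000000000019 49.9648
```

carry_out --steps '[{"gripper":0.044,"dp":[-0.0015,0,0.001],"roll":0},{"gripper":0.044,"dp":[-0.0025,0,0.0027],"roll":0},{"gripper":0.044,"dp":[-0.0035,0,0.0044],"roll":0},{"gripper":0.044,"dp":[-0.0045,0,0.0061],"roll":0},{"gripper":0.044,"dp":[-0.0055,0,0.0078],"roll":0},{"gripper":0.044,"dp":[-0.0063,0,0.0092],"roll":0},{"gripper":0.044,"dp":[-0.0072,0,0.0107],"roll":0},{"gripper":0.044,"dp":[-0.008,0,0.0121],"roll":0},{"gripper":0.044,"dp":[-0.0087,0,0.0133],"roll":0},{"gripper":0.044,"dp":[-0.0087,0,0.0133],"roll":0}]'

```text
clock: 25.3
tool_pos: [0.6045, 0.0542, 0.1213]
ee_rot: [-0.106, 0.994, -0.0, -0.002]
wrist_force: [-4.1, -1.2, 6.9]
gripper_width: 0.0474
grasp_force: 21.3
```

```bash
python3 - <<'E'
from h import *
piv()
E
```

```text
25.3 HNZ [-18.6  -0.2  21. ] yang 1.783 F [-4.1 -1.2  6.9] M [-0.12  0.92  0.14] w 0.04739589644287739 21.27208376303315 j7 1.5064006518766078
pivot head x,z -0.6076000000000015 36.146
```

Contact force is about 8 N along the axis at the expected depth, well below rim level, so the lugs are in the gaps. First clockwise stroke.

carry_out --steps '[{"gripper":0.044,"dp":[0,0,0],"roll":0.06},{"gripper":0.044,"dp":[0,0,0],"roll":0.12},{"gripper":0.044,"dp":[0,0,0],"roll":0.18},{"gripper":0.044,"dp":[0,0,0],"roll":0.24},{"gripper":0.044,"dp":[0,0,0],"roll":0.3},{"gripper":0.044,"dp":[0,0,0],"roll":0.36},{"gripper":0.044,"dp":[0,0,0],"roll":0.42},{"gripper":0.044,"dp":[0,0,0],"roll":0.48},{"gripper":0.044,"dp":[0,0,0],"roll":0.5},{"gripper":0.044,"dp":[0,0,0],"roll":0.5}]' --force 30

```text
clock: 26.13
tool_pos: [0.6061, 0.0556, 0.1215]
ee_rot: [0.142, 0.99, 0.0, 0.0]
wrist_force: [-1.6, 0.5, 3.7]
gripper_width: 0.0471
grasp_force: 54.4
```

```bash
cat > lug.py <<'E'
from h import *
piv()
E
python3 lug.py
```

```text
26.1333 HNZ [-16.7   0.8  21.2] yang 1.287 F [-1.6  0.5  3.7] M [0.87 0.23 1.19] w 0.047104588275965475 54.416210531489924 j7 1.1341714673332541
pivot head x,z 1.1378000000000004 35.3692
```

The torque of about 1.2 N·m is probably a fingertip meeting the higher side of the rim as the vertical tool turns. I'll release, raise a little, swing back, and re-grip higher with shorter strokes.

carry_out --steps '[{"gripper":0.062,"dp":[0,0,0],"roll":0},{"gripper":0.062,"dp":[0,0,0],"roll":0},{"gripper":0.062,"dp":[0,0,-0.002],"roll":0},{"gripper":0.062,"dp":[0.0019,-0.0019,-0.01],"roll":-0.12},{"gripper":0.062,"dp":[0.0019,-0.0019,-0.012],"roll":-0.24},{"gripper":0.062,"dp":[0.0019,-0.0019,-0.012],"roll":-0.36},{"gripper":0.062,"dp":[0.0019,-0.0019,-0.012],"roll":-0.48},{"gripper":0.062,"dp":[0.0019,-0.0019,-0.012],"roll":-0.6},{"gripper":0.062,"dp":[0.0019,-0.0019,-0.012],"roll":-0.72},{"gripper":0.062,"dp":[0.0019,-0.0019,-0.012],"roll":-0.846}]' --force 25

```text
clock: 26.97
tool_pos: [0.6037, 0.0527, 0.1331]
ee_rot: [-0.277, 0.961, -0.0, 0.0]
wrist_force: [-0.6, -0.7, -0.6]
gripper_width: 0.0624
grasp_force: 0.0
```

```bash
python3 - <<'E'
from h import *
s,p,R=piv(); w=save('wrist','w11.png'); a=save('scene','s11.png'); t=save('top','t11.png'); C=ci('wrist')
# lug candidate outlines (head z 12, r 24-31) at 67, 40, 0 deg
v=np.clip(w[:,:,::-1].astype(float)*1.7,0,255).astype(np.uint8)
cv2.imwrite('pics/x11.png',np.hstack([cv2.resize(v[60:420,120:460],(472,500),interpolation=cv2.INTER_CUBIC),cv2.resize(np.clip(a[165:245,280:340,::-1].astype(float)*1.6,0,255).astype(np.uint8),(320,427),interpolation=cv2.INTER_CUBIC)[:427].copy() if 0 else cv2.resize(np.clip(a[160:250,282:340,::-1].astype(float)*1.6,0,255).astype(np.uint8),(322,500),interpolation=cv2.INTER_CUBIC)]))
print(R.T@(W(-19.3,0,25)-p))
E
```

```text
26.9667 HNZ [-19.7  -1.5  32.8] yang 2.133 F [-0.6 -0.7 -0.6] M [0.03 0.01 0.03] w 0.06237872792289058 0.0 j7 1.77934862425198
pivot head x,z 4.3398 46.9148
[-0.00088135  0.0012666   0.00778274]
```

View pics/x11.png

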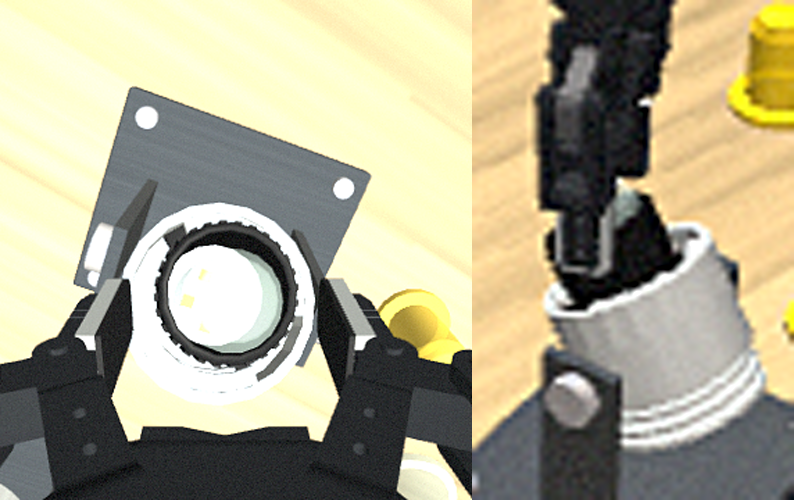

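The picture shows the ring down over the glass, evenly inside the rim. A dark patch in the gap at lower right (280,350) is probably a lug. I'll measure brightness by angle around the gap annulus.

```bash
cat > lug.py <<'E'
from h import *
def prof(f,C):
    im=cv2.imread(f).max(2); Rh=np.array([[.866,0,-.5],[0,1,0],[.5,0,.866]])
    for z in(12,):
        for r in(27,29,30.5):
            o=[]
            for d in list(range(30,111,8))+list(range(-150,-69,8)):
                v=Rh@np.array([r*np.cos(np.radians(d)),r*np.sin(np.radians(d)),z]); q=proj(C,[W(*v)])[0]
                o.append(int(im[int(round(q[0])),int(round(q[1]))]))
            print(z,r,o[:11],o[11:])
E
python3 - <<'E'
from lug import *
prof('pics/w11.png',ci('wrist'))
E
```

```text
12 27 [184, 51, 46, 24, 33, 42, 46, 12, 25, 35, 69] [37, 52, 53, 24, 20, 50, 182, 194, 196, 201, 196]
12 29 [194, 190, 193, 196, 47, 40, 33, 43, 38, 7, 11] [47, 28, 21, 42, 207, 196, 194, 198, 196, 196, 194]
12 30.5 [190, 192, 192, 195, 193, 200, 201, 33, 42, 44, 43] [89, 27, 43, 41, 196, 193, 195, 195, 196, 197, 195]
```

```bash
cat >> lug.py <<'E'
def camat(p,R,Cnow,pn,Rnow):
    # camera rigid to tool: x_cam = Rc X + tc ; tool->cam from now
    K,d,Rc,tc=Cnow; A=Rc@Rnow; b=Rc@pn+tc
    Rc2=A@R.T; return K,d,Rc2,b-Rc2@p
def polar(f,C,z,rs,degs,off=(0,0)):
    im=cv2.imread(f).max(2); Rh=np.array([[.866,0,-.5],[0,1,0],[.5,0,.866]]); M=[]
    for r in rs:
        X=[W(*(Rh@np.array([r*np.cos(np.radians(d))+off[0],r*np.sin(np.radians(d))+off[1],z]))) for d in degs]
        q=np.round(proj(C,X)).astype(int); M.append(im[np.clip(q[:,0],0,419),np.clip(q[:,1],0,559)])
    return np.array(M)
E
python3 - <<'E'
from lug import *
np.set_printoptions(linewidth=220)
s,pn,Rnow=axes(); Cn=ci('wrist')
R2=np.array([[-.98238,-.18687,0],[-.18687,.98238,0],[0,0,-1.]]); p2=np.array([.7017,.064,.2436])
C2=camat(p2,R2,Cn,pn,Rnow)
degs=np.arange(-180,180,10); rs=[27,29,31,33,35,37]
print('deg',degs)
for f,C in(('pics/w2.png',C2),('pics/w11.png',Cn)):
    print(f); print(polar(f,C,18.5,rs,degs))
E
```

```text
deg [-180 -170 -160 -150 -140 -130 -120 -110 -100  -90  -80  -70  -60  -50  -40  -30  -20  -10    0   10   20   30   40   50   60   70   80   90  100  110  120  130  140  150  160  170]
pics/w2.png
[[172 169  95  97  94 146 177 181 176 179 171 183 184 184 180 196 201 224 222 223 218 181 185 185 184  92 135  82  77  83  89  96  93 101  98 172]
 [173 175 181 177 178  98  92 146 183 178 183 179 182 186 180 186 182 177 177 179 182 182 180 179 188 185 177 101 190 184 184 182 175 186 183 174]
 [184 181 178 178 177  97  94  90  85 161 183 177 181 185 179 187 181 184 181 182 184 185 183 185 179 181 180 102 188 179 183 180 176 186 177 183]
 [140 188 187 173 185  92  97  88 109  93 182 159 181 184 161 184 173 183 184 188 187 180 186 178 181 185  69  75 186 178 183 181 179 182 176  94]
 [143 142 146 144 182 175 186 180 181 181 178 185 179 189 180 187 189 187 181 180 184 183 183 181 187 185 191 142 180 166 179 177 173 180 136 185]
 [183 178 183 178 185 179 185 180 166 174 159 171 165 188 185 160 171 145 176 171 176 187 184 181 188 186 186 184 182 180 181 182 178 184 181 181]]
pics/w11.png
[[ 10 
[... 176 characters left out ...]
94 198 199 194 193 198 192 198 190 192 193 193 194 192 191 192 200 201  64  57  44  44  34  22  11  15  19  17]
 [ 36  26 159 201 199  41 116 196 196 195 197 193 192 194 192 199 191 197 198 197 195 200 198  58  65  62  76  80 206  89  41  50  51  47  50  44]
 [195 207 200 203 198  48 187 196 190 198 202 153 162 190 187 199 168 185 127 162 124 174 198  83  68  59  72  75 200 193 200 137  57  34  37  20]
 [127 166 161 168 202 182 201 192 194 197  21  21  26 182 196 195 198 190 192 190 191 192 201 189 195 197 199 204 194 196 196 201 191 201 186 158]
 [199 194 200 192 201 200 195 200 194 197  21  24  21  17 194 190 186 184 183 188 186 180 189 194 200 200 199 202 193 196 195 202 193 200 199 195]]
```

```bash
python3 - <<'E'
from lug import *
np.set_printoptions(linewidth=230)
Cn=ci('wrist')
degs=np.arange(-180,180,20)
print('ring top z44 r22',polar('pics/w11.png',Cn,44,[20,22,23.5],degs))
# best registration of ring top: shift giving darkest annulus
b=min(((polar('pics/w11.png',Cn,44,[21.3,22.2,23],np.arange(0,360,15),(dx,dy)).astype(int).mean(),dx,dy) for dx in np.arange(-5,5.1,.5) for dy in np.arange(-5,5.1,.5))); print('ring top shift',b)
b2=max(((polar('pics/w11.png',Cn,18.5,[36.5,37.5],np.arange(0,360,10),(dx,dy)).astype(int).mean()-polar('pics/w11.png',Cn,18.5,[38.7,39.7],np.arange(0,360,10),(dx,dy)).astype(int).mean(),dx,dy) for dx in np.arange(-5,5.1,.5) for dy in np.arange(-5,5.1,.5))); print('rim shift',b2)
off=b2[1:]
d=np.arange(20,125,5); print(d)
for z in(18.5,12): print(z,'\n',polar('pics/w11.png',Cn,z,[26,27,28,29,30,31,32,33,34,35],d,off))
d=np.arange(-160,-55,5); print(d)
for z in(18.5,12): print(z,'\n',polar('pics/w11.png',Cn,z,[26,27,28,29,30,31,32,33,34,35],d,off))
E
```

```text
ring top z44 r22 [[ 19  15 192 221 232 236  40  56  43  38  27  36  32  42  42  14  23  20]
 [ 14   8  16   0 125  55  32  33 230 145  81 195 195  71  58  50  32  15]
 [ 26  22  20  45  49  20   0 230 189 133 192 195  61  74 201  53  50  43]]
ring top shift (np.float64(36.166666666666664), np.float64(-3.0), np.float64(-2.5))
rim shift (np.float64(80.13888888888889), np.float64(-1.0), np.float64(0.0))
[ 20  25  30  35  40  45  50  55  60  65  70  75  80  85  90  95 100 105 110 115 120]
18.5 
 [[209 206 103  46  27  45  33  32  34  33  40  42  30  31  12   8   4   9  10  10  12]
 [130 108  81  70  99 121 113  29  29  31  34  39  41  43  43  35  37  26  12  16   1]
 [194 192 192 198 198 196 191 198 195 161  50 101  34  40  44  44  42  42  34  28  19]
 [192 192 194 195 191 192 192 194 196 195 202 201  36 157  27  46  44  43  43  45  44]
 [190 189 193 192 188 199 194 199 200 203 204  73  76  76 117  29  58  37  38  49  47]
 [197 194 193 195 196 119  60  94  64  61  74  77  72  73  88  90 203  52 198  34  30]
 [198 196 198 196 196  60  63  64  65  67  65  79  76  75  87  90 201 198 194 161
[... 2304 characters left out ...]
94]
 [ 45  51  52  38  25  21  22  21  40 189 206 206 201 187 191 193 199 191 193 202 198]
 [ 48  51  27  13  21  28  46  42  91 193 201 198 194 198 199 196 202 192 192 202 200]
 [ 34  28  32  35  92  49  44  41 113 193 193 194 195 194 193 194 200 190 194 197 198]
 [ 76  29 202 141 190  42  41  42 116 195 196 193 196 196 194 194 200 192 194 200 198]
 [200 166 200 199 200  41  41  39 125 195 192 194 195 193 195 196 201 195 193 197 198]
 [202 203 203 198 198  53  33  30 184 197 196 196 190 202 197 198 202 197 198 186 201]
 [200 199 200 202 193  83 100  85 129 101 100 123 120 134 157 156 208  80  43   7  76]
 [180 170 185 147 196 181 136 187 201 198 149 204 195 196 190 183   6  22  20  25  26]]
```

The rim-registered profile shows the lugs have turned about 15° and are starting under the lip. Second stroke: higher grip, from +20° through to about −17°.

carry_out --steps '[{"gripper":0.062,"dp":[-0.0005,0.0013,0.004],"roll":0},{"gripper":0.062,"dp":[-0.0009,0.0013,0.0078],"roll":0},{"gripper":0.044,"dp":[-0.0009,0.0013,0.0078],"roll":0},{"gripper":0.044,"dp":[-0.0009,0.0013,0.0078],"roll":0},{"gripper":0.044,"dp":[-0.0009,0.0013,0.0078],"roll":0},{"gripper":0.044,"dp":[-0.0009,0.0013,0.0078],"roll":0},{"gripper":0.044,"dp":[-0.0009,0.0013,0.0078],"roll":0},{"gripper":0.044,"dp":[-0.0009,0.0013,0.0078],"roll":0.06},{"gripper":0.044,"dp":[-0.0009,0.0013,0.0078],"roll":0.12},{"gripper":0.044,"dp":[-0.0009,0.0013,0.0078],"roll":0.18}]' --force 20

```text
clock: 27.95
tool_pos: [0.6022, 0.0558, 0.1259]
ee_rot: [-0.187, 0.982, 0.001, -0.001]
wrist_force: [-6.5, 0.4, 10.4]
gripper_width: 0.0476
grasp_force: 20.9
```

```bash
python3 -c "
from h import *
piv()"
```

```text
27.95 HNZ [-20.4   1.8  25.6] yang 1.946 F [-6.5  0.4 10.4] M [0.43 1.32 0.33] w 0.047630164666287125 20.92546763451537 j7 1.6306747087254243
pivot head x,z 0.13360000000000127 41.0296
```

carry_out --steps '[{"gripper":0.044,"dp":[0,0,0],"roll":0.05},{"gripper":0.044,"dp":[0,0,0],"roll":0.1},{"gripper":0.044,"dp":[0,0,0],"roll":0.15},{"gripper":0.044,"dp":[0,0,0],"roll":0.2},{"gripper":0.044,"dp":[0,0,0],"roll":0.25},{"gripper":0.044,"dp":[0,0,0],"roll":0.3},{"gripper":0.044,"dp":[0,0,0],"roll":0.35},{"gripper":0.044,"dp":[0,0,0],"roll":0.4},{"gripper":0.044,"dp":[0,0,0],"roll":0.42},{"gripper":0.044,"dp":[0,0,0],"roll":0.42}]'

```text
clock: 28.78
tool_pos: [0.6052, 0.0542, 0.126]
ee_rot: [0.021, 1.0, -0.0, 0.002]
wrist_force: [2.7, -2.3, 1.3]
gripper_width: 0.0478
grasp_force: 20.6
```

```bash
python3 -c "
from h import *
piv()"
```

```text
28.7833 HNZ [-17.9  -0.4  25.7] yang 1.528 F [ 2.7 -2.3  1.3] M [-0.45 -0.57  0.34] w 0.04777138116739381 20.5576620256943 j7 1.3163681581417126
pivot head x,z 2.348600000000003 39.866200000000006
```

carry_out --steps '[{"gripper":0.062,"dp":[0,0,0],"roll":0},{"gripper":0.062,"dp":[0,0,0],"roll":0},{"gripper":0.062,"dp":[0,0,-0.002],"roll":0},{"gripper":0.062,"dp":[0.0013,0,-0.007],"roll":-0.1},{"gripper":0.062,"dp":[0.0013,0,-0.008],"roll":-0.21},{"gripper":0.062,"dp":[0.0013,0,-0.008],"roll":-0.32},{"gripper":0.062,"dp":[0.0013,0,-0.008],"roll":-0.43},{"gripper":0.062,"dp":[0.0013,0,-0.008],"roll":-0.54},{"gripper":0.062,"dp":[0.0013,0,-0.008],"roll":-0.605},{"gripper":0.062,"dp":[0.0013,0,-0.008],"roll":-0.605}]'

```text
clock: 29.62
tool_pos: [0.6018, 0.0551, 0.1332]
ee_rot: [-0.278, 0.961, 0.001, -0.0]
wrist_force: [-0.2, 0.3, -0.4]
gripper_width: 0.062
grasp_force: 0.0
```

```bash
cat >> lug.py <<'E'
def report(f):
    np.set_printoptions(linewidth=230)
    s,p,R=piv(); save('wrist',f); f='pics/'+f; C=ci('wrist')
    g=np.arange(-4,4.1,.5); a=np.arange(0,360,10)
    b=max(((polar(f,C,18.5,[36.5,37.5],a,(x,y)).astype(int).mean()-polar(f,C,18.5,[38.7,39.7],a,(x,y)).astype(int).mean(),x,y) for x in g for y in g)); print('rim shift',b)
    for d in(np.arange(40,105,5),np.arange(-140,-75,5)):
        print(d); print(polar(f,C,18.5,[29,30,31,32,33],d,b[1:]))
    print('to regrip',R.T@(W(-19.3,0,25)-p))
E
python3 -c "
from lug import *
report('w12.png')"
```

```text
29.6167 HNZ [-21.    1.3  32.9] yang 2.135 F [-0.2  0.3 -0.4] M [-0.   -0.04  0.02] w 0.06200390607970594 0.0 j7 1.777943301425839
pivot head x,z 3.2639999999999993 47.651399999999995
rim shift (np.float64(81.62499999999999), np.float64(-1.0), np.float64(0.0))
[ 40  45  50  55  60  65  70  75  80  85  90  95 100]
[[192 193 194 192 194 197 192  47 100 151  46  35  46]
 [191 198 194 197 199 204 202 180 118 146  53 147  29]
 [194 114 189 101  62 102  73  74  74  73  89 107 166]
 [198  60  58  66  66  65  73  76  77  71  88  88 204]
 [200  57  59  65  66  63  62  77  77  76  90  81 202]]
[-140 -135 -130 -125 -120 -115 -110 -105 -100  -95  -90  -85  -80]
[[140  40 184 195 200 197 196 196 194 196 202 197 203]
 [197 145 194 197 196 197 194 193 195 192 195 197 203]
 [198 116 194 195 196 195 195 196 196 196 199 198 165]
 [202 178 162 196 201 198 199 200 199 197 196 180  21]
 [203  96  98  92 135  90 104 188 154 136 173  15  28]]
to regrip [-0.0011512  -0.00176649  0.0078507 ]
```

The −110° gap is now empty, so the lugs are under the lip. Another stroke.

carry_out --steps '[{"gripper":0.062,"dp":[-0.0006,-0.0018,0.004],"roll":0},{"gripper":0.062,"dp":[-0.0012,-0.0018,0.0078],"roll":0},{"gripper":0.044,"dp":[-0.0012,-0.0018,0.0078],"roll":0},{"gripper":0.044,"dp":[-0.0012,-0.0018,0.0078],"roll":0},{"gripper":0.044,"dp":[-0.0012,-0.0018,0.0078],"roll":0},{"gripper":0.044,"dp":[-0.0012,-0.0018,0.0078],"roll":0},{"gripper":0.044,"dp":[-0.0012,-0.0018,0.0078],"roll":0},{"gripper":0.044,"dp":[-0.0012,-0.0018,0.0078],"roll":0.06},{"gripper":0.044,"dp":[-0.0012,-0.0018,0.0078],"roll":0.12},{"gripper":0.044,"dp":[-0.0012,-0.0018,0.0078],"roll":0.18}]' --force 25

```text
clock: 30.5
tool_pos: [0.6029, 0.0547, 0.1261]
ee_rot: [-0.189, 0.982, 0.0, -0.001]
wrist_force: [-5.7, 0.3, 10.5]
gripper_width: 0.047
grasp_force: 25.2
```

```bash
python3 -c "
from h import *
piv()"
```

```text
30.5 HNZ [-20.    0.6  25.8] yang 1.951 F [-5.7  0.3 10.5] M [0.36 1.32 0.4 ] w 0.04700935629678008 25.208835697558243 j7 1.6371512555476282
pivot head x,z 0.5799999999999983 41.00279999999999
```

carry_out --steps '[{"gripper":0.044,"dp":[0,0,0],"roll":0.05},{"gripper":0.044,"dp":[0,0,0],"roll":0.1},{"gripper":0.044,"dp":[0,0,0],"roll":0.15},{"gripper":0.044,"dp":[0,0,0],"roll":0.2},{"gripper":0.044,"dp":[0,0,0],"roll":0.2},{"gripper":0.044,"dp":[0,0,0],"roll":0.2},{"gripper":0.044,"dp":[0,0,0],"roll":0.2},{"gripper":0.044,"dp":[0,0,0],"roll":0.2},{"gripper":0.044,"dp":[0,0,0],"roll":0.2},{"gripper":0.044,"dp":[0,0,0],"roll":0.2}]'

```text
clock: 31.33
tool_pos: [0.6056, 0.0547, 0.1263]
ee_rot: [-0.091, 0.996, 0.0, 0.001]
wrist_force: [3.0, 2.1, 5.5]
gripper_width: 0.0464
grasp_force: 25.7
```

```bash
python3 -c "
from h import *
piv()"
```

```text
31.3333 HNZ [-17.4   0.   26. ] yang 1.754 F [3.  2.1 5.5] M [ 0.53 -0.6   0.2 ] w 0.04642617464899193 25.677963863845434 j7 1.4879681428739202
pivot head x,z 2.9316000000000013 39.876
```

carry_out --steps '[{"gripper":0.044,"dp":[0,0,0],"roll":0.05},{"gripper":0.044,"dp":[0,0,0],"roll":0.1},{"gripper":0.044,"dp":[0,0,0],"roll":0.15},{"gripper":0.044,"dp":[0,0,0],"roll":0.2},{"gripper":0.044,"dp":[0,0,0],"roll":0.24},{"gripper":0.044,"dp":[0,0,0],"roll":0.24},{"gripper":0.044,"dp":[0,0,0],"roll":0.24},{"gripper":0.044,"dp":[0,0,0],"roll":0.24},{"gripper":0.044,"dp":[0,0,0],"roll":0.24},{"gripper":0.044,"dp":[0,0,0],"roll":0.24}]'

```text
clock: 32.17
tool_pos: [0.6068, 0.0537, 0.1262]
ee_rot: [0.028, 1.0, -0.0, 0.003]
wrist_force: [6.2, -1.2, 2.9]
gripper_width: 0.0459
grasp_force: 37.7
```

```bash
python3 -c "
from h import *
piv()"
```

```text
32.1667 HNZ [-16.4  -1.2  25.9] yang 1.516 F [ 6.2 -1.2  2.9] M [ 0.13 -1.27  0.83] w 0.04588181469870336 37.710306306762504 j7 1.3088872902666635
pivot head x,z 3.7476000000000003 39.2894
```

carry_out --steps '[{"gripper":0.062,"dp":[0,0,0],"roll":0},{"gripper":0.062,"dp":[0,0,0],"roll":0},{"gripper":0.062,"dp":[0,0,-0.002],"roll":0},{"gripper":0.062,"dp":[0.0013,0,-0.007],"roll":-0.1},{"gripper":0.062,"dp":[0.0013,0,-0.008],"roll":-0.21},{"gripper":0.062,"dp":[0.0013,0,-0.008],"roll":-0.32},{"gripper":0.062,"dp":[0.0013,0,-0.008],"roll":-0.43},{"gripper":0.062,"dp":[0.0013,0,-0.008],"roll":-0.54},{"gripper":0.062,"dp":[0.0013,0,-0.008],"roll":-0.605},{"gripper":0.062,"dp":[0.0013,0,-0.008],"roll":-0.605}]'

```text
clock: 33.0
tool_pos: [0.6019, 0.0537, 0.133]
ee_rot: [-0.271, 0.963, 0.0, -0.001]
wrist_force: [0.3, -0.8, -0.4]
gripper_width: 0.0619
grasp_force: 0.0
```

```bash
python3 - <<'E'
from lug import *
report('w13.png')
C=ci('wrist')
# knurl/ring appearance comparison: rotate of ring top edge texture between w12 and w13
for z,rs in((44,[22,23.5]),):
    for f in('w11','w12','w13'):
        pass
E
```

```text
33.0 HNZ [-21.2  -0.1  32.7] yang 2.119 F [ 0.3 -0.8 -0.4] M [-0.03 -0.01  0.  ] w 0.061894751652424876 0.0 j7 1.7688614203931552
pivot head x,z 2.9908000000000037 47.5782
rim shift (np.float64(77.90277777777777), np.float64(-1.0), np.float64(0.0))
[ 40  45  50  55  60  65  70  75  80  85  90  95 100]
[[193 192 196 194 191 192 197  75 197  24  18  33  42]
 [195 197 197 203 200 203 200 178 177 114 211  56 211]
 [194 188 123  95  62  59  70  74  76  73  85  90 203]
 [197  55  62  66  64  63  68  75  75  74  89  91 202]
 [198  61  64  64  65  65  65  76  73  74  86  85 202]]
[-140 -135 -130 -125 -120 -115 -110 -105 -100  -95  -90  -85  -80]
[[205  94 198 199 202 194 192 195 195 195 199 196 202]
 [196 197 197 195 196 193 197 193 195 196 192 193 199]
 [197 150 200 196 196 193 196 193 195 196 197 195 199]
 [199 147 183 201 203 183 199 194 200 194 195 197 192]
 [202  96 101  92 136  91  88 173 122 168 187 168  16]]
to regrip [-0.00182007 -0.0004849   0.00771021]
```

carry_out --steps '[{"gripper":0.062,"dp":[-0.001,-0.0005,0.004],"roll":0},{"gripper":0.062,"dp":[-0.0018,-0.0005,0.0077],"roll":0},{"gripper":0.044,"dp":[-0.0018,-0.0005,0.0077],"roll":0},{"gripper":0.044,"dp":[-0.0018,-0.0005,0.0077],"roll":0},{"gripper":0.044,"dp":[-0.0018,-0.0005,0.0077],"roll":0},{"gripper":0.044,"dp":[-0.0018,-0.0005,0.0077],"roll":0},{"gripper":0.044,"dp":[-0.0018,-0.0005,0.0077],"roll":0},{"gripper":0.044,"dp":[-0.0018,-0.0005,0.0077],"roll":0.06},{"gripper":0.044,"dp":[-0.0018,-0.0005,0.0077],"roll":0.12},{"gripper":0.044,"dp":[-0.0018,-0.0005,0.0077],"roll":0.18}]' --force 30

```text
clock: 33.88
tool_pos: [0.6033, 0.0556, 0.1263]
ee_rot: [-0.182, 0.983, 0.001, -0.001]
wrist_force: [-5.6, 1.2, 6.8]
gripper_width: 0.0476
grasp_force: 30.7
```

```bash
python3 -c "
from h import *
piv()"
```

```text
33.8833 HNZ [-19.5   1.4  26. ] yang 1.937 F [-5.6  1.2  6.8] M [0.46 1.27 0.83] w 0.04761679142023614 30.7078254132648 j7 1.6263468901260272
pivot head x,z 1.1129999999999995 40.926
```

carry_out --steps '[{"gripper":0.044,"dp":[0,0,0],"roll":0.05},{"gripper":0.044,"dp":[0,0,0],"roll":0.1},{"gripper":0.044,"dp":[0,0,0],"roll":0.15},{"gripper":0.044,"dp":[0,0,0],"roll":0.19},{"gripper":0.044,"dp":[0,0,0],"roll":0.19},{"gripper":0.044,"dp":[0,0,0],"roll":0.19},{"gripper":0.044,"dp":[0,0,0],"roll":0.19},{"gripper":0.044,"dp":[0,0,0],"roll":0.19},{"gripper":0.044,"dp":[0,0,0],"roll":0.19},{"gripper":0.044,"dp":[0,0,0],"roll":0.19}]'

```text
clock: 34.72
tool_pos: [0.6057, 0.0554, 0.1262]
ee_rot: [-0.089, 0.996, 0.001, 0.001]
wrist_force: [4.6, 2.7, -0.7]
gripper_width: 0.0467
grasp_force: 30.9
```

```bash
python3 -c "
from h import *
piv()"
```

```text
34.7167 HNZ [-17.1   0.7  25.9] yang 1.749 F [ 4.6  2.7 -0.7] M [ 0.78 -0.73  0.52] w 0.046653925247407094 30.880798146827146 j7 1.484387598988369
pivot head x,z 3.141399999999999 39.639399999999995
```

```bash
python3 -c "
from h import *
piv(); save('wrist','w14.png'); np.save('c14.npy',np.array(ci('wrist'),dtype=object),allow_pickle=True)"
```

```text
34.7167 HNZ [-17.1   0.7  25.9] yang 1.749 F [ 4.6  2.7 -0.7] M [ 0.78 -0.73  0.52] w 0.046653925247407094 30.880798146827146 j7 1.484387598988369
pivot head x,z 3.141399999999999 39.639399999999995
```

carry_out --steps '[{"gripper":0.04,"dp":[0,0,0],"roll":0},{"gripper":0.04,"dp":[0,0,0],"roll":0},{"gripper":0.04,"dp":[0,0,0],"roll":0.03},{"gripper":0.04,"dp":[0,0,0],"roll":0.06},{"gripper":0.04,"dp":[0,0,0],"roll":0.09},{"gripper":0.04,"dp":[0,0,0],"roll":0.12},{"gripper":0.04,"dp":[0,0,0],"roll":0.12},{"gripper":0.04,"dp":[0,0,0],"roll":0.12},{"gripper":0.04,"dp":[0,0,0],"roll":0.12},{"gripper":0.04,"dp":[0,0,0],"roll":0.12}]' --force 60

```text
clock: 35.6
tool_pos: [0.605, 0.0554, 0.1265]
ee_rot: [-0.028, 1.0, 0.001, 0.0]
wrist_force: [2.8, 4.7, 6.2]
gripper_width: 0.0451
grasp_force: 61.1
```

```bash
python3 - <<'E'
from lug import *
s,p,R=piv(); save('wrist','w15.png'); C=ci('wrist'); C0=tuple(np.load('c14.npy',allow_pickle=True))
Rh=np.array([[.866,0,-.5],[0,1,0],[.5,0,.866]])
def unwrap(f,C,z,r,off):
    im=cv2.imread(f).max(2).astype(np.float32); d=np.arange(-180,180,.5)
    X=[W(*(Rh@np.array([r*np.cos(np.radians(t))+off[0],r*np.sin(np.radians(t))+off[1],z]))) for t in d]
    q=proj(C,X).astype(np.float32); return cv2.remap(im,q[:,1].reshape(1,-1),q[:,0].reshape(1,-1),cv2.INTER_LINEAR)[0]
hp=lambda v:(v-cv2.blur(v.reshape(1,-1),(31,1))[0])
g=np.arange(-4,4.1,.5)
for z in (44,40,36):
  for r in(23.5,24):
    A=hp(unwrap('pics/w14.png',C0,z,r,(-1,0)));B=hp(unwrap('pics/w15.png',C,z,r,(-1,0)))
    sel=slice(260,460) if 0 else np.r_[0:150,570:720]  # robot-side (around 180 deg)
    for nm,sl in(('near',np.r_[0:130]),('near2',np.r_[590:720]),('far',np.r_[300:420])):
        c=[(round(float(np.corrcoef(A[sl],np.roll(B,k)[sl])[0,1]),2),k*.5) for k in range(-30,31)]
        print(z,r,nm,sorted(c,reverse=True)[:4])
E
```

```text
35.6 HNZ [-17.8   0.9  26.2] yang 1.627 F [2.8 4.7 6.2] M [ 1.16 -0.32  0.39] w 0.04509021984958858 61.11496724188328 j7 1.393140744946796
pivot head x,z 2.685200000000002 40.2492
44 23.5 near [(0.72, 12.5), (0.67, 12.0), (0.6, 13.0), (0.55, 13.5)]
44 23.5 near2 [(0.73, 3.0), (0.71, 3.5), (0.69, 2.5), (0.64, 4.0)]
44 23.5 far [(0.79, -4.0), (0.78, -4.5), (0.73, -3.5), (0.71, -5.0)]
44 24 near [(0.84, 15.0), (0.8, 14.5), (0.76, 2.0), (0.75, 2.5)]
44 24 near2 [(0.45, 2.0), (0.43, 2.5), (0.42, 1.5), (0.41, 3.0)]
44 24 far [(0.85, -3.5), (0.82, -3.0), (0.76, -4.0), (0.71, -2.5)]
40 23.5 near [(0.68, 1.5), (0.67, 2.0), (0.66, 1.0), (0.65, 2.5)]
40 23.5 near2 [(0.21, 2.0), (0.19, 7.5), (0.19, 1.5), (0.19, -15.0)]
40 23.5 far [(0.41, -3.0), (0.41, -3.5), (0.37, -4.0), (0.33, -2.5)]
40 24 near [(0.58, 3.5), (0.57, 3.0), (0.54, 2.5), (0.53, 4.0)]
40 24 near2 [(0.68, 2.5), (0.67, 2.0), (0.64, -15.0), (0.63, 3.0)]
40 24 far [(0.82, -4.0), (0.81, -3.5), (0.75, -4.5), (0.72, -3.0)]
36 23.5 near [(0.46, -14.5), (0.45, -14.0), (0.44, 4.0), (0.43, 3.5)]
36 23.5 near2 [(0.27, 6.0), (0.26, 6.5), (0.24, -8.0), (0.22, 5.5)]
36 23.5 far [(0.6, 0.5), (0.58, 0.0), (0.57, 1.0), (0.52, -0.5)]
36 24 near [(0.76, 0.5), (0.73, 1.0), (0.72, 0.0), (0.66, 1.5)]
36 24 near2 [(0.22, -2.5), (0.18, 8.0), (0.18, 7.5), (0.18, -2.0)]
36 24 far [(0.67, -3.0), (0.63, -2.5), (0.63, -3.5), (0.52, -4.0)]
```

The torque evidence is ambiguous. I'll release, back off, and look down the annular slot between tube and lip on the +x side: a black lug shows there if the ring is at its stop.

carry_out --steps '[{"gripper":0.062,"dp":[0,0,0],"roll":0},{"gripper":0.062,"dp":[0,0,0],"roll":0},{"gripper":0.062,"dp":[0,0,-0.002],"roll":0},{"gripper":0.062,"dp":[0,0,-0.015],"roll":-0.05},{"gripper":0.062,"dp":[0,0,-0.035],"roll":-0.1},{"gripper":0.062,"dp":[-0.015,0,-0.05],"roll":-0.156},{"gripper":0.062,"dp":[-0.03,0.005,-0.054],"roll":-0.156},{"gripper":0.062,"dp":[-0.042,0.006,-0.054],"roll":-0.156},{"gripper":0.062,"dp":[-0.042,0.006,-0.054],"roll":-0.156},{"gripper":0.062,"dp":[-0.042,0.006,-0.054],"roll":-0.156}]' --force 30

```text
clock: 36.48
tool_pos: [0.6454, 0.062, 0.179]
ee_rot: [-0.106, 0.994, -0.0, -0.001]
wrist_force: [0.7, -0.6, -1.1]
gripper_width: 0.0623
grasp_force: 0.0
```

```bash
python3 - <<'E'
from lug import *
np.set_printoptions(linewidth=230)
s,p,R=piv(); f='w16.png'; save('wrist',f); f='pics/'+f; C=ci('wrist')
g=np.arange(-4,4.1,.5); a=np.arange(0,360,10)
b=max(((polar(f,C,18.5,[36.5,37.5],a,(x,y)).astype(int).mean()-polar(f,C,18.5,[38.7,39.7],a,(x,y)).astype(int).mean(),x,y) for x in g for y in g)); print('rim shift',b)
d=np.arange(-80,81,5); print(d); print(polar(f,C,12,np.arange(22,32.1,.75),d,b[1:]))
E
```

```text
36.4833 HNZ [23.1 -1.2 78.7] yang 1.783 F [ 0.7 -0.6 -1.1] M [0.   0.03 0.02] w 0.06233741379959781 0.0 j7 1.5297109867168717
pivot head x,z 64.3546 65.2642
rim shift (np.float64(93.38888888888889), np.float64(-1.5), np.float64(0.5))
[-80 -75 -70 -65 -60 -55 -50 -45 -40 -35 -30 -25 -20 -15 -10  -5   0   5  10  15  20  25  30  35  40  45  50  55  60  65  70  75  80]
[[ 22  18  14  17  16   3   9  15   9   2   3   1   2  24  31  36  42  45  44  46  75 120 118 177 175 117 177 175 122  73   4   0  36]
 [ 30  15   4  19   5  39 120  85  14 143  75 182 133  34  39  39  37  42  42  47 198 219 201 222 219 223 224 216 222 193 206  32   7]
 [ 26   2 134 118  83 196 198 222 188 223 208 226 206  36  35  40  42  43  48  42 217 217 221 220 221 224 223 223 200 218 187 196 107]
 [  5  95 227 219 225 220 217 222 220 223 218 220 220  48  38  36  41  40  40  45 222 219 219 220 181 213 213 201 194 193 192 197 191]
 [149 197 221 214 217 218 215 216 217 213 216 216 218 147  39  40  41  42  48  36 223 202 212 184 164 161 184 186 194 192 196 200 204]
 [222 220 215 216 211 215 215 216 214 216 216 220 217 149
[... 458 characters left out ...]
197 196 195 194 197 194]
 [189 192 195 197 188 187 195 192 192 189 197 191 188 158 190 194 192 192 189 192 186 190 192 192 187 191 197 198 194 194 195 192 191]
 [195 194 193 196 188 188 195 193 190 193 194 189 188 164 188 188 189 192 191 190 190 189 191 189 188 188 195 192 191 191 195 191 187]
 [194 190 190 196 189 192 197 191 191 192 195 188 191 162 194 191 191 190 194 194 193 193 189 193 192 191 192 191 187 190 189 190 193]
 [191 191 191 195 189 189 195 194 191 195 197 187 190 177 193 196 194 198 195 193 196 194 194 195 194 195 190 190 193 194 191 189 192]
 [192 193 192 196 188 191 194 196 194 193 197 191 190 145 197 193 196 196 196 197 198 196 193 195 195 193 195 192 191 189 190 192 194]]
```

The lug shows black from −15° to +17°, centred on 0°, with its leading edge against the stop line at −15°. The ring is locked against its stop. I'll back away and hand in.

carry_out --steps '[{"gripper":0.062,"dp":[0,0,-0.02],"roll":0},{"gripper":0.062,"dp":[0,0,-0.05],"roll":0},{"gripper":0.062,"dp":[0,0,-0.08],"roll":0},{"gripper":0.062,"dp":[0,0,-0.1],"roll":0},{"gripper":0.062,"dp":[0,0,-0.11],"roll":0},{"gripper":0.062,"dp":[0,0,-0.11],"roll":0},{"gripper":0.062,"dp":[0,0,-0.11],"roll":0},{"gripper":0.062,"dp":[0,0,-0.11],"roll":0},{"gripper":0.062,"dp":[0,0,-0.11],"roll":0},{"gripper":0.062,"dp":[0,0,-0.11],"roll":0}]'

```text
clock: 37.37
tool_pos: [0.6456, 0.0629, 0.2881]
ee_rot: [-0.106, 0.994, -0.0, -0.002]
wrist_force: [0.3, -1.6, 0.5]
gripper_width: 0.0621
grasp_force: 0.0
```

```bash
python3 -c "
from h import *
st(); print(ctrl.finish_job())"
```

```text
37.3667 HNZ [ 23.4  -0.4 187.8] yang 1.784 F [ 0.3 -1.6  0.5] M [-0.03  0.06  0.  ] w 0.062050894248360536 0.0 j7 1.5530365793549907
the job is handed in; nothing more can be done
None
```

The glass is seated in the lamp head and the ring is screwed clockwise to its stop (a lug visible at the stop position in the last wrist picture), with the gripper clear above; handed in at 37.4 s, no verdict returned.

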